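# Square a stack of printing blocks and close the register jig

### The job

Take the cover off the register jig and lay it on the cork mat, stack all the lino blocks flat in the jig and tap the stack until its edges line up flush against all four brass stops. Then put the cover back, lowering it level over both locating pins until it rests flat on the stack, with the blocks still squared, and let go. Never tip the cover, and leave the other things on the table where they are.

Things in the scene. Friction and masses are not known exactly. Their poses are not given: they have to be found in the camera images.
- jig: Register jig, fixed: grey base 270 x 120 x 12 mm, origin at the centre of its underside, x along its length. Four brass stop posts 10 mm thick stand 54 mm above the base: end stops at x = +55, y = +21.5 and -21.5 mm; side stops at y = +32, x = +35 and -35 mm. Two steel locating pins at x = -105 and +105, y = 0. The -x and -y sides of the stack are open for tapping.
- seat (a point): Middle of the place for the stack, on the base's upper face (12 mm above the table). A block pushed against all four stops lies along the jig's x with its centre exactly over this point.
- pin0 (a point): Tip of the locating pin at the jig's -x end, 82 mm above the table. The pin is 10 mm thick, 70 mm tall above the base; its top 10 mm tapers to 4 mm.
- pin1 (a point): Tip of the like pin at the jig's +x end, 82 mm above the table.
- cover: Loose aluminium pressing cover, 0.3 kg, 240 mm long, 10 mm thick: middle 92 x 48 mm, an ear 26 mm wide at each end. Origin at the centre of its underside, x lengthwise; alike either way round. A wooden grip in the middle: 80 mm along x, 18 mm wide, from 10 to 40 mm above the underside. At the start it sits on the empty jig over both pins; it clears the stops when on the pins.
- hole0 (a point): Centre of the 12.5 mm through hole at the cover's x = -105 mm, at the underside.
- hole1 (a point): Centre of the like hole at x = +105 mm, at the underside.
- mat: Cork mat, fixed, 240 x 100 x 2 mm, x along its length, origin at the centre of its underside. It is empty: the place to lay the cover meanwhile.
- block0: Loose lino printing block (two to four of these are present): wood with a grey top, 100 x 54 x 12 mm, about 90 g, x along the 100 mm, origin at the centre of its underside; all are alike. Lies flat on the table at the start.
- block1: Loose lino printing block (two to four of these are present): wood with a grey top, 100 x 54 x 12 mm, about 90 g, x along the 100 mm, origin at the centre of its underside; all are alike. Lies flat on the table at the start.
- block2: Loose lino printing block (two to four of these are present): wood with a grey top, 100 x 54 x 12 mm, about 90 g, x along the 100 mm, origin at the centre of its underside; all are alike. Lies flat on the table at the start.
- block3: Loose lino printing block (two to four of these are present): wood with a grey top, 100 x 54 x 12 mm, about 90 g, x along the 100 mm, origin at the centre of its underside; all are alike. Lies flat on the table at the start.
- ink_jar: Bystander, not part of the job: jar of ink, 68 mm wide, 75 mm tall; loose.
- ink_can: Bystander, not part of the job: ink can, 72 mm wide, 70 mm tall; loose.
- tape: Bystander, not part of the job: roll of paper tape lying flat, 70 mm wide, 24 mm tall; loose.
- brush: Bystander, not part of the job: brush lying on the table; loose.
- gouge: Bystander, not part of the job: gouge (looks like a screwdriver) lying on the table; loose.
- hammer: Bystander, not part of the job: hammer lying on the table; loose.
- sanding_block: Bystander, not part of the job: cork block 70 x 45 x 30 mm; loose.

How it is judged:
On the way, in this order (a step that is already met when the one before it is completed fails the run):
1. the cover is off the jig and lies on the cork mat (x of cover in the frame of mat between -0.05 and 0.05 m and y of cover in the frame of mat between -0.05 and 0.05 m and height (world z) of cover below 0.012 m and linear speed of cover below 0.03 m/s), for 0.2 s.
2. with the cover off, all blocks are stacked in the jig and squared against the stops (each within 2.5 mm) (x of block0 in the frame of jig between -0.0025 and 0.0025 m and y of block0 in the frame of jig between -0.0025 and 0.0025 m and angle between the x axis of each of block0, block1, block2, block3 and the x axis of jig, either way round below 0.03 rad and angle between the z axis of each of block0, block1, block2, block3 and the z axis of jig, either way round below 0.03 rad and z of each of block0, block1, block2, block3 in the frame of jig below 0.051 m and linear speed of each of block0, block1, block2, block3 below 0.02 m/s and x of block1 in the frame of jig between -0.0025 and 0.0025 m and y of block1 in the frame of jig between -0.0025 and 0.0025 m and x of block2 in the frame of jig between -0.0025 and 0.0025 m and y of block2 in the frame of jig between -0.0025 and 0.0025 m and x of block3 in the frame of jig between -0.0025 and 0.0025 m and y of block3 in the frame of jig between -0.0025 and 0.0025 m and horizontal distance between cover and jig above 0.1 m), for 0.2 s.
At the end, for the whole second after the job is handed in: Every block lies flat in the jig's stack, its centre within 2.5 mm of the squared position along both jig axes and its edges within 0.03 rad; the cover rests on the stack, within 0.04 rad of level, both holes over the pins (within 3 mm); all at rest (x of block0 in the frame of jig between -0.0025 and 0.0025 m and y of block0 in the frame of jig between -0.0025 and 0.0025 m and angle between the x axis of each of block0, block1, block2, block3 and the x axis of jig, either way round below 0.03 rad and angle between the z axis of each of block0, block1, block2, block3 and the z axis of jig, either way round below 0.03 rad and z of each of block0, block1, block2, block3 in the frame of jig below 0.051 m and linear speed of each of block0, block1, block2, block3, cover below 0.02 m/s and x of block1 in the frame of jig between -0.0025 and 0.0025 m and y of block1 in the frame of jig between -0.0025 and 0.0025 m and x of block2 in the frame of jig between -0.0025 and 0.0025 m and y of block2 in the frame of jig between -0.0025 and 0.0025 m and x of block3 in the frame of jig between -0.0025 and 0.0025 m and y of block3 in the frame of jig between -0.0025 and 0.0025 m and ((horizontal distance between hole0 and pin0 below 0.003 m and horizontal distance between hole1 and pin1 below 0.003 m) or (horizontal distance between hole0 and pin1 below 0.003 m and horizontal distance between hole1 and pin0 below 0.003 m)) and angle between the z axis of cover and the z axis of jig, either way round below 0.04 rad and z of cover in the frame of jig below 0.063 m and (contact force between cover and block0 above 0.5 N or contact force between cover and block1 above 0.5 N or contact force between cover and block2 above 0.5 N or contact force between cover and block3 above 0.5 N)); the robot touches nothing.
It fails at once if the cover is tipped by more than about 25 degrees (angle between cover's own z axis and vertical above 0.44 rad).
It fails at once if a bystander is moved by more than 50 mm (distance of any of ink_jar, ink_can, tape, brush, gouge, hammer, sanding_block from where it was at the start of the episode above 0.05 m).
Of block0, block1, block2, block3 only 2 to 4 are there at a start; the rules pass over those that are not, and their reading is None.
At some moment in a run one of cover, block0, block1, block2, block3 may be knocked a few centimetres aside while the robot is not near it.
It also fails if it takes over 210 s, if anything falls off the work surface, if the arm or the gripper's body presses on something with over 40 N, if the wrist force passes 120 N, or if a joint passes its speed limit or range.

### The arm

A 7-joint arm with a two-finger parallel gripper is mounted at the origin on the work surface. World frame = base frame: x ahead of the robot, y to its left, z up, the work surface at z = 0. Lengths are in m, angles in rad, forces in N, time in s.
With the tool pointing down it reaches from about 0.4 to 0.875 m from the base axis. Payload 4.4 kg.
Tool frame: the origin (TCP) lies midway between the tips of the shut fingers; the grasp point (between the pads) lies 19 mm behind it; z points along the fingers, y is the line along which they close (so a half turn about z gives the same grasp; the last joint's range is limited). The gripper opens to 85 mm and grips with 20 to 120 N. Pads are 22 mm wide; open, the fingers measure 114 mm over their backs; the gripper's body (76 mm by 85 mm) begins 54 mm behind the grasp point. The pads swing forward as they close: fully open they stand 13 mm farther back than shut.
Start: joints at [-1.171, 0.628, 0.038, 1.517, -0.027, 0.996, -0.02], TCP at [0.292, 0.581, 0.2] pointing down, gripper open.
Joint ranges: [-3.06, 3.06], [-0.37, 2.12], [-1.25, 1.32], [0.18, 2.47], [-1.1, 4.24], [0.23, 1.98], [-2.94, 2.94]. Speed limits (rad/s): [2.57, 2.57, 3.14, 3.14, 3.14, 3.14, 3.14].

### API

Orientations are given as a unit quaternion [x, y, z, w].
In Python, from station import ctrl gives the robot as it stands.
- The arm moves only by the shell command python3 shift.py 'ROWS' [OPENING] [FORCE]. ROWS is rows parted by semicolons, their numbers by spaces, 1 to 12 of them, each of 4 numbers: dx, dy, dz in m, then a turn about the tool's z in rad; each row is the pose to reach, as a shift and turn from the pose commanded when the command began, along the tool's axes at that moment; what a row does not reach only later rows make up. A row lasts 1/10 s, in which the tool goes at most 0.05 m and 0.15 rad, less where a joint would pass 70% of its speed; a pose out of reach is approached as far as the arm can. OPENING is the finger opening in m, set as the command begins (- or left out keeps the last). The fingers move at their own pace and stop on an object; FORCE is the grip in N (left out, the last holds). Time passes only in rows, so rows that do not move let the fingers close. It prints the time, the measured TCP pose, the force, the opening and the grip force at its end.
- ctrl.state(): the state, without advancing time (a new reading comes with each control period).
- ctrl.grab_frame(name): name is "scene" or "top" or "wrist"; returns the picture (400x640x3 uint8, red, green, blue); there is no depth.
- ctrl.camera_model(name): a dict with "camera_matrix" (3x3 intrinsics, pixels), "R" (3x3) and "t" (3): a world point X has camera coordinates R X + t. Camera axes: x right, y down, z forward; pixel columns grow to the right and rows downward; lengths in m; the calibration is good to about 2 mm. A picture is of the moment at which its call begins: read the wrist's pose just before it. camera_model takes no time and is no camera call; for the wrist camera it gives the pose at the moment of the call.
- ctrl.hand_in(): hands the job in; it is judged then, once.
The state is a dict: "time_s": time; "joint_positions": joint angles; "joint_velocities": joint speeds; "tau": joint torques, N m; "eef_pos": TCP position; "eef_rot": TCP orientation; "force": force on the tool from outside, world axes, zero at the start; "torque": the same for the moment, N m; "finger_gap": finger opening in m; "grip_force": force on a finger pad.
Only numpy, scipy, OpenCV 4.12 (cv2) and the standard library are available. Lean on these libraries where they do the work, as an engineer would, in place of code of your own. Each camera call takes 0.05 s, during which the arm holds its last target. There are 200 camera calls.

## Working session

There is one attempt and no reset: what is moved stays moved. The work goes in short steps, Python scripts to look and compute and a shell command to move; the robot and the scene stay as the last step left them, time stands still between calls to the robot, and variables do not carry over. Pictures are saved under pics/ and viewed, at most 14 in all, crops included, and the job is handed in when it is done.

```bash
ls; mkdir -p pics; python3 - <<'E'
from station import ctrl
import cv2,numpy as np
for n in("top","scene"):
    f=ctrl.grab_frame(n); cv2.imwrite(f"pics/{n}0.png",f[:,:,::-1])
    m=ctrl.camera_model(n); print(n,np.round(m["camera_matrix"],1).tolist(),np.round(m["R"],3).tolist(),np.round(m["t"],3).tolist())
s=ctrl.state();print(s["time_s"],s["eef_pos"],s["eef_rot"],s["finger_gap"],s["force"])
E
```

```text
pics
shift.py
station.py
top [[393.9, 0.0, 313.2], [0.0, 393.9, 198.3], [0.0, 0.0, 1.0]] [[-0.026, -1.0, 0.01], [-0.986, 0.024, -0.167], [0.166, -0.014, -0.986]] [0.032, 0.602, 1.159]
scene [[484.2, 0.0, 313.5], [0.0, 484.2, 197.2], [0.0, 0.0, 1.0]] [[-0.056, 0.998, 0.006], [0.688, 0.042, -0.725], [-0.724, -0.037, -0.689]] [0.013, -0.368, 1.929]
0.1 [0.29162017 0.58022797 0.19877191] [ 2.30788813e-01  9.73003488e-01 -8.33334010e-04 -2.02252085e-04] 0.08523704196512456 [-0.00460732  0.06595514 -0.26179746]
```
View pics/top0.png

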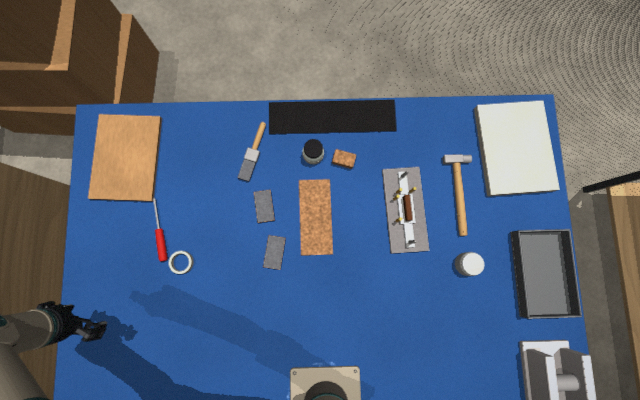

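View pics/scene0.png

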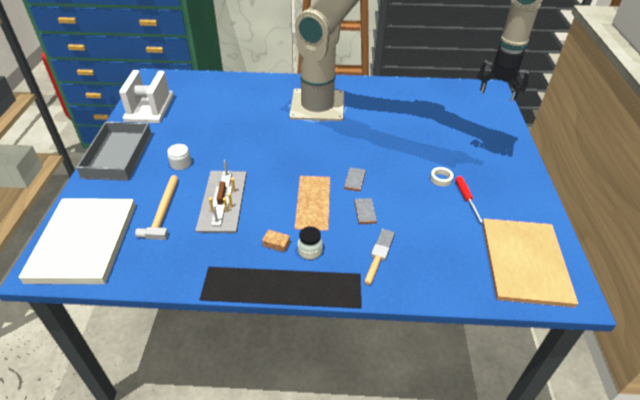

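The top view shows the cover and jig at (406,210), the empty mat at (316,217), and two blocks at (264,206) and (274,252). The scene view agrees, with no other blocks. I'll measure roughly from these two views first.

```bash
cat > h.py <<'E'
import cv2,numpy as np
from station import ctrl
def model(n):
    m=ctrl.camera_model(n); return np.array(m["camera_matrix"]),np.array(m["R"]),np.array(m["t"])
def cast(M,px,z):
    K,R,t=M; px=np.atleast_2d(px).astype(float)
    d=np.c_[px,np.ones(len(px))]@np.linalg.inv(K).T@R; c=-R.T@t
    return c+d*((z-c[2])/d[:,2])[:,None]
def proj(M,X):
    K,R,t=M; q=(np.atleast_2d(X)@R.T+t)@K.T; return q[:,:2]/q[:,2:]
def tri(obs): # [(M,px)...] -> point, rms gap
    A=np.zeros((3,3));b=np.zeros(3);L=[]
    for M,p in obs:
        K,R,t=M;d=R.T@np.linalg.inv(K)@[p[0],p[1],1];d/=np.linalg.norm(d);c=-R.T@t
        P=np.eye(3)-np.outer(d,d);A+=P;b+=P@c;L.append((P,c))
    x=np.linalg.solve(A,b);return x,[float(np.linalg.norm(P@(x-c))) for P,c in L]
def yaw(): # world angle of tool x
    from scipy.spatial.transform import Rotation as Ro
    return Ro.from_quat(ctrl.state()["eef_rot"]).as_matrix()
def totool(target,ang=None): # target world xyz of TCP -> shift in tool axes; ang world angle wanted for tool y line
    R=yaw();p=np.array(ctrl.state()["eef_pos"]);d=R.T@(np.array(target)-p)
    out=list(np.round(d,4))
    if ang is not None:
        cur=np.arctan2(R[1,1],R[0,1]); a=(ang-cur+np.pi/2)%np.pi-np.pi/2
        out.append(round(-a,4)) # tool z down
    return out
def blobs(img,mask,amin):
    cs,_=cv2.findContours(mask.astype(np.uint8),cv2.RETR_EXTERNAL,cv2.CHAIN_APPROX_NONE)
    return [c for c in cs if cv2.contourArea(c)>amin]
def rect(M,c,z):
    w=cast(M,c[:,0,:],z)[:,:2]; (x,y),(a,b),t=cv2.minAreaRect((w*1000).astype(np.float32))
    if a<b:a,b,t=b,a,t+90
    return x/1000,y/1000,a,b,(np.deg2rad(t)+np.pi/2)%np.pi-np.pi/2
E
python3 - <<'E'
from h import *
for n in("top","scene"):
    f=cv2.imread(f"pics/{n}0.png");M=model(n);hsv=cv2.cvtColor(f,cv2.COLOR_BGR2HSV)
    blue=(hsv[...,0]>100)&(hsv[...,0]<125)&(hsv[...,1]>130)
    for c in blobs(f,~blue,150):
        if cv2.contourArea(c)>9000: continue
        m=c[:,0].mean(0)
        r=rect(M,c,0.01); print(n,m.round(0),np.round(r[:2],3),np.round(r[2:4]),round(r[4],3))
s=ctrl.state();print(s["eef_pos"],yaw().round(3).tolist(),s["joint_positions"])
E
```

```text
top [324. 383.] [0.061 0.   ] [214.  94.] 1.541
top [469. 264.] [ 0.393 -0.461] [94. 70.] 1.545
top [274. 252.] [0.444 0.143] [102.  57.] -0.18
top [264. 206.] [0.59  0.174] [103.  57.] 0.131
top [315. 217.] [0.552 0.012] [243. 104.] 0.009
top [405. 210.] [ 0.569 -0.273] [273. 123.] 0.046
top [459. 189.] [ 0.614 -0.441] [266.  94.] -0.093
top [344. 158.] [ 0.737 -0.085] [73. 55.] 1.259
top [313. 151.] [0.763 0.013] [84. 71.] -0.022
top [252. 152.] [0.773 0.207] [206.  46.] -0.317
top [142. 192.] [0.642 0.588] [577. 281.] 0.241
top [516. 148.] [ 0.764 -0.648] [312. 240.] 0.053
top [331. 116.] [ 0.881 -0.053] [415. 109.] -1.568
scene [282. 287.] [ 0.891 -0.048] [414. 109.] -1.569
scene [276. 240.] [ 0.73  -0.081] [82. 70.] 1.281
scene [378. 256.] [0.771 0.211] [215.  46.] -0.308
scene [365. 211.] [0.594 0.179] [113.  59.] 0.122
scene [ 79. 242.] [ 0.754 -0.643] [331. 243.] 0.051
scene [513. 248.] [0.658 0.616] [517. 248.] 0.078
scene [312. 215.] [0.617 0.017] [357. 105.] 0.01
scene [160. 213.] [ 0.609 -0.464] [288.  98.] 0.136
scene [354. 179.] [0.448 0.147] [117.  59.] -0.18
scene [441. 176.] [0.417 0.436] [105.  74.] -0.221
scene [222. 199.] [ 0.542 -0.269] [339. 125.] 0.046
scene [179. 156.] [ 0.367 -0.459] [154.  75.] 0.398
[0.29162017 0.58022797 0.19877191] [[-0.893, 0.449, -0.001], [0.449, 0.893, -0.002], [0.0, -0.002, -1.0]] [-1.17079738  0.62927082  0.03841988  1.51826043 -0.02701469  0.99629324
 -0.01999014]
```

```bash
python3 - <<'E'
from h import *
print(totool([0.50,0.15,0.32],0.01+np.pi/2))
E
```

```text
[np.float64(-0.3794), np.float64(-0.291), np.float64(-0.1207), np.float64(-0.4758)]
```

```bash
python3 shift.py '-0.04 -0.03 -0.012 -0.05;-0.08 -0.06 -0.025 -0.1;-0.12 -0.09 -0.04 -0.15;-0.155 -0.12 -0.05 -0.2;-0.19 -0.145 -0.06 -0.24;-0.23 -0.175 -0.072 -0.28;-0.27 -0.205 -0.085 -0.33;-0.31 -0.235 -0.1 -0.38;-0.35 -0.265 -0.11 -0.43;-0.38 -0.291 -0.12 -0.476;-0.38 -0.291 -0.12 -0.476;-0.38 -0.291 -0.12 -0.476'
cat > w.py <<'E'
import sys
from h import *
import pickle
name=sys.argv[1]
M=model("wrist");f=ctrl.grab_frame("wrist");cv2.imwrite(f"pics/{name}.png",f[:,:,::-1]);pickle.dump(M,open(f"pics/{name}.pkl","wb"))
K,R,t=M;print("cam",(-R.T@t).round(3),"fwd",R[2].round(3),"right",R[0].round(3),"tcp",np.round(ctrl.state()["eef_pos"],4),K[0,0])
E
python3 w.py w1
```

```text
time_s: 1.3
eef_pos: [0.5009, 0.149, 0.3195]
eef_rot: [-0.003, 1.0, 0.0, -0.0]
force: [-0.6, 0.6, 0.2]
finger_gap: 0.0852
grip_force: 0.0
cam [0.431 0.148 0.493] fwd [ 0.275  0.002 -0.961] right [-0.006  1.     0.   ] tcp [0.5002 0.1506 0.3192] 291.4474353165326
```

View pics/w1.png

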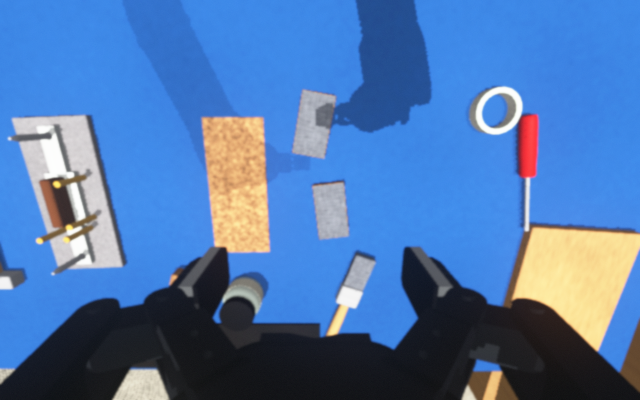

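The wrist view shows block A at (316,124), block B at (331,209), the mat at (237,185), and the jig with its cover at left (70,190). I'll move over the jig next.

```bash
cat > blk.py <<'E'
import sys,pickle
from h import *
def blocks(name,M=None,amin=800,z=0.012):
    f=cv2.imread(f"pics/{name}.png");M=M or pickle.load(open(f"pics/{name}.pkl","rb"));hsv=cv2.cvtColor(f,cv2.COLOR_BGR2HSV)
    m=(hsv[...,1]<110)&(f.max(2)<200); out=[]
    for c in blobs(f,m,amin):
        r=rect(M,c,z)
        if 85<r[2]<115 and 45<r[3]<65: out.append((M,cv2.minAreaRect(c)[0],r))
    return out
E
python3 - <<'E'
from blk import *
a=blocks("w1");b=blocks("top0",model("top"),150);s=blocks("scene0",model("scene"),150)
for L in(a,b,s):
    for o in L: print(np.round(o[1],1),np.round(o[2],4))
for o in a:
    q=[min(L,key=lambda p:np.hypot(p[2][0]-o[2][0],p[2][1]-o[2][1])) for L in(b,s) if L]
    x,e=tri([o[:2]]+[p[:2] for p in q]);print(x.round(4),np.round(e,4))
E
python3 shift.py '0 -0.04 0 0;0 -0.08 0 0;0 -0.12 0 0;0 -0.16 0 0;0 -0.2 0 0;0 -0.24 0 0;0 -0.28 0 0;0 -0.32 0 0;0 -0.36 0 0;0 -0.4 0 0;0 -0.42 0 0;0 -0.42 0 0'; python3 w.py w2
```

```text
[330.8 209.5] [  0.5881   0.1762 101.3841  54.7196   0.1263]
[313.6 123.7] [  0.444    0.1452 101.3308  55.2152  -0.1748]
[273.9 251.9] [  0.444    0.1424 101.1602  55.8563  -0.1823]
[263.4 205.6] [  0.5898   0.1739 101.8111  56.0216   0.1246]
[365.1 211. ] [  0.5964   0.1778 110.3067  57.1299   0.1422]
[354.1 179.4] [  0.4525   0.1466 111.2823  56.8194  -0.1795]
[0.5901 0.1771 0.0033] [0.0006 0.0023 0.0025]
[0.4434 0.1452 0.0022] [0.0007 0.002  0.0015]
time_s: 2.55
eef_pos: [0.5047, -0.2715, 0.3186]
eef_rot: [-0.004, 1.0, -0.0, -0.001]
force: [-0.5, 0.1, -0.2]
finger_gap: 0.0853
grip_force: 0.0
cam [ 0.435 -0.273  0.493] fwd [ 0.274  0.001 -0.962] right [-0.008  1.    -0.001] tcp [ 0.5052 -0.2689  0.3186] 291.4474353165326
```

View pics/w2.png

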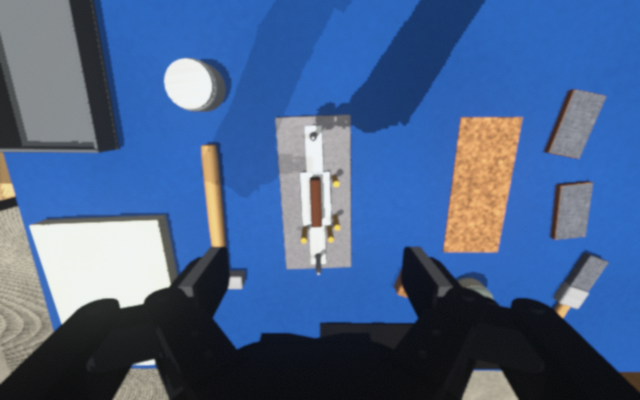

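The wrist view over the jig shows the end stops at (304,240) and (331,240), toward +x, and the side stops at (337,184) and (337,227), toward +y. So jig x is about world +x. The grip is at (316,202). I'll take a second wrist position for heights.

```bash
python3 shift.py '0.02 -0.04 0.04 0;0.04 -0.08 0.08 0;0.04 -0.08 0.1 0;0.04 -0.08 0.1 0;0.04 -0.08 0.1 0'; python3 w.py w3
cat > jig.py <<'E'
from blk import *
def grip(name):
    f=cv2.imread(f"pics/{name}.png");M=pickle.load(open(f"pics/{name}.pkl","rb"));hsv=cv2.cvtColor(f,cv2.COLOR_BGR2HSV)
    m=((hsv[...,0]<12)|(hsv[...,0]>172))&(hsv[...,1]>100)&(f.max(2)>30)&(f.max(2)<170)
    m=cv2.morphologyEx(m.astype(np.uint8),cv2.MORPH_OPEN,np.ones((3,3)))
    return M,[c for c in blobs(f,m,200)]
def base(name,z=0.012):
    f=cv2.imread(f"pics/{name}.png");M=pickle.load(open(f"pics/{name}.pkl","rb"));hsv=cv2.cvtColor(f,cv2.COLOR_BGR2HSV)
    m=~((hsv[...,0]>95)&(hsv[...,0]<130)&(hsv[...,1]>110))
    m=cv2.morphologyEx(m.astype(np.uint8),cv2.MORPH_OPEN,np.ones((9,9)))
    return M,[(cv2.minAreaRect(c)[0],rect(M,c,z)) for c in blobs(f,m,2000)]
E
python3 - <<'E'
from jig import *
for n in("w2","w3"):
    M,cs=grip(n)
    for c in cs: print(n,"grip",np.round(cv2.minAreaRect(c)[0],1),np.round(cv2.minAreaRect(c)[1],1),np.round(rect(M,c,0.052),4))
    M,L=base(n)
    for p,r in L:
        if r[2]<300: print(n,"base",np.round(p,1),np.round(r,4))
E
```

```text
time_s: 3.1
eef_pos: [0.4673, -0.3473, 0.2195]
eef_rot: [-0.007, 1.0, 0.001, 0.0]
force: [-0.1, -0.1, 0.5]
finger_gap: 0.0855
grip_force: 0.0
cam [ 0.397 -0.349  0.393] fwd [ 0.275  0.006 -0.961] right [-0.013  1.     0.002] tcp [ 0.4683 -0.3477  0.2206] 291.4474353165326
w2 grip [315.5 202.5] [45.2  8.5] [ 5.66100e-01 -2.71000e-01  7.43987e+01  1.34674e+01  4.40000e-02]
w2 base [482.1 184. ] [5.501000e-01 7.700000e-03 2.363619e+02 1.019750e+02 8.800000e-03]
w2 base [313.5 191.6] [ 5.678000e-01 -2.711000e-01  2.705082e+02  1.204932e+02  4.630000e-02]
w2 base [574.8 123.3] [  0.4436   0.141  101.0037  61.9665  -0.1781]
w2 base [194.  84.] [ 0.3889 -0.46   93.38   74.9481 -1.5634]
w2 base [58.5 76. ] [ 3.848000e-01 -6.908000e-01  2.177278e+02  1.948971e+02 -4.800000e-03]
w3 grip [372.  252.5] [53. 12.] [ 5.66100e-01 -2.73000e-01  7.57191e+01  1.57701e+01  7.26000e-02]
w3 base [227.5 110. ] [ 0.3925 -0.458  89.1308 76.6071 -1.5574]
w3 base [64.5 95.5] [ 3.864000e-01 -6.822000e-01  2.257786e+02  1.770778e+02 -1.600000e-03]
```

View pics/w3.png

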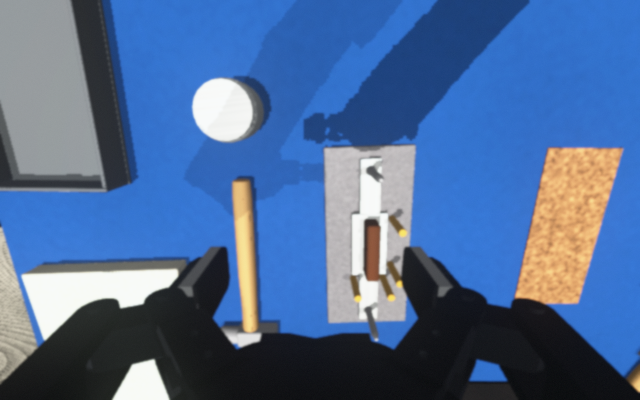

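The second view confirms the layout, with the grip at (372,252) and the base spanning (325–415, 147–323). I'll triangulate the grip top and compute the approach.

```bash
python3 - <<'E'
from jig import *
o=[]
for n in("w2","w3"):
    M,cs=grip(n); o.append((M,cv2.minAreaRect(cs[0])[0]))
print(tri(o))
print(totool([0.567,-0.2715,0.12],0.0463+np.pi/2))
E
```

```text
(array([ 0.56732161, -0.27141292,  0.04647698]), [0.0004922700330146445, 0.0004922700330145603])
[np.float64(-0.0996), np.float64(0.0747), np.float64(0.1009), np.float64(-0.0322)]
```

```bash
python3 shift.py '-0.03 0.025 0.02 -0.01;-0.06 0.05 0.04 -0.02;-0.09 0.07 0.06 -0.032;-0.0996 0.0747 0.08 -0.032;-0.0996 0.0747 0.1 -0.032;-0.0996 0.0747 0.1 -0.032;-0.0996 0.0747 0.1 -0.032' 0.05; python3 w.py w4; python3 - <<'E'
from jig import *
print(totool([0.567,-0.2715,0.027],0.0463+np.pi/2))
E
```

```text
time_s: 3.85
eef_pos: [0.5661, -0.2735, 0.1212]
eef_rot: [-0.022, 1.0, -0.0, 0.001]
force: [-0.0, -0.5, 0.3]
finger_gap: 0.0499
grip_force: 0.0
cam [ 0.495 -0.277  0.295] fwd [ 0.277  0.012 -0.961] right [-0.044  0.999 -0.   ] tcp [ 0.5662 -0.2743  0.1216] 291.4474353165326
[np.float64(-0.0007), np.float64(0.0029), np.float64(0.0946), np.float64(-0.0031)]
```

View pics/w4.png

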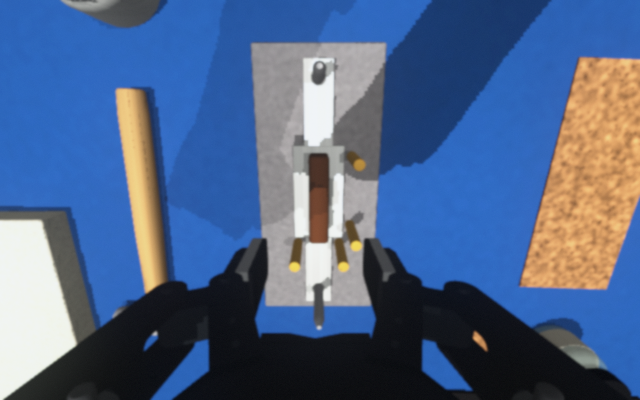

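This closer view shows the grip (318,198) between the fingers, with the pins at (319,68) and (319,325). I'll refine the base position from it and check it before descending.

```bash
python3 - <<'E'
from jig import *
M,cs=grip("w4")
for c in cs: print(np.round(cv2.minAreaRect(c)[0],1),np.round(rect(M,c,0.052),4))
f=cv2.imread("pics/w4.png");hsv=cv2.cvtColor(f,cv2.COLOR_BGR2HSV)
m=~((hsv[...,0]>95)&(hsv[...,0]<130)&(hsv[...,1]>90))
for r in (60,90,120,150,180,210,225):
    row=np.where(m[r,200:430])[0]; 
    run=[row[0],row[-1]]; a=cast(M,[[200+run[0],r],[201+run[1],r]],0.012); print(r,run,a[:,:2].round(4).tolist(), a.mean(0)[:2].round(4))
E
```

```text
[318.5 199. ] [ 5.66700e-01 -2.70900e-01  7.59867e+01  1.51359e+01  3.91000e-02]
60 [np.int64(52), np.int64(185)] [[0.4509, -0.3352], [0.4457, -0.2164]] [ 0.4483 -0.2758]
90 [np.int64(53), np.int64(183)] [[0.4759, -0.3347], [0.4707, -0.2154]] [ 0.4733 -0.2751]
120 [np.int64(55), np.int64(181)] [[0.5023, -0.3333], [0.4971, -0.2144]] [ 0.4997 -0.2738]
150 [np.int64(57), np.int64(179)] [[0.5302, -0.3317], [0.525, -0.2133]] [ 0.5276 -0.2725]
180 [np.int64(59), np.int64(177)] [[0.5596, -0.3301], [0.5544, -0.2122]] [ 0.557  -0.2711]
210 [np.int64(60), np.int64(176)] [[0.5909, -0.3293], [0.5857, -0.2099]] [ 0.5883 -0.2696]
225 [np.int64(61), np.int64(175)] [[0.6073, -0.3284], [0.602, -0.2093]] [ 0.6046 -0.2689]
```

```bash
python3 shift.py '-0.0007 0.0032 0.03 -0.003;-0.0007 0.0032 0.06 -0.003;-0.0007 0.0032 0.08 -0.003;-0.0007 0.0032 0.09 -0.003;-0.0007 0.0032 0.094 -0.003;-0.0007 0.0032 0.094 -0.003;-0.0007 0.0032 0.094 -0.003'; python3 shift.py '0 0 0 0;0 0 0 0;0 0 0 0;0 0 0 0;0 0 0 0;0 0 0 0;0 0 0 0;0 0 0 0' 0.0 40
```

```text
time_s: 4.6
eef_pos: [0.5662, -0.2719, 0.027]
eef_rot: [-0.023, 1.0, -0.001, 0.001]
force: [0.1, 0.8, 0.6]
finger_gap: 0.05
grip_force: 0.0
time_s: 5.4
eef_pos: [0.5652, -0.2713, 0.0255]
eef_rot: [-0.023, 1.0, 0.0, -0.0]
force: [-0.5, 0.1, -0.3]
finger_gap: 0.0001
grip_force: 0.0
```

```bash
python3 w.py w5; python3 -c "
from h import *
f=ctrl.grab_frame('top');cv2.imwrite('pics/t5.png',f[:,:,::-1]);a=cv2.imread('pics/w5.png');b=cv2.resize(f[120:300,250:490,::-1],(640,480));cv2.imwrite('pics/c5.png',np.vstack([a[:300],b])[:800])
cv2.imwrite('pics/c5.png',np.hstack([cv2.resize(a,(400,250)),cv2.resize(f[140:280,300:520,::-1],(393,250))]))"
```

```text
cam [ 0.495 -0.275  0.199] fwd [ 0.275  0.012 -0.961] right [-0.045  0.999 -0.   ] tcp [ 0.5652 -0.2714  0.0255] 291.4474353165326
```

View pics/c5.png

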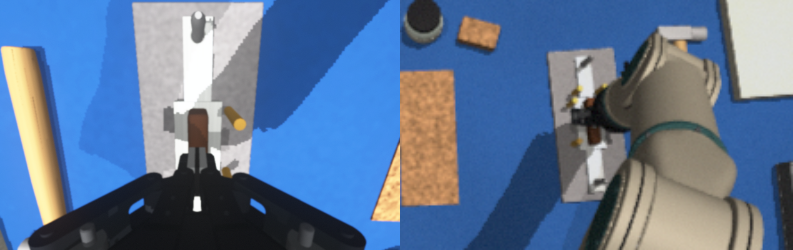

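```bash
python3 -c "
import cv2
a=cv2.imread('pics/w5.png');cv2.imwrite('pics/c5b.png',cv2.resize(a[150:360,200:460],None,fx=3,fy=2.8,interpolation=cv2.INTER_CUBIC))
from h import *
s=ctrl.state();print(s['finger_gap'],s['grip_force'],s['force'])"
```

```text
-0.00011261969486695305 0.0 [-0.64541245 -0.73592928  0.69522417]
```

View pics/c5b.png

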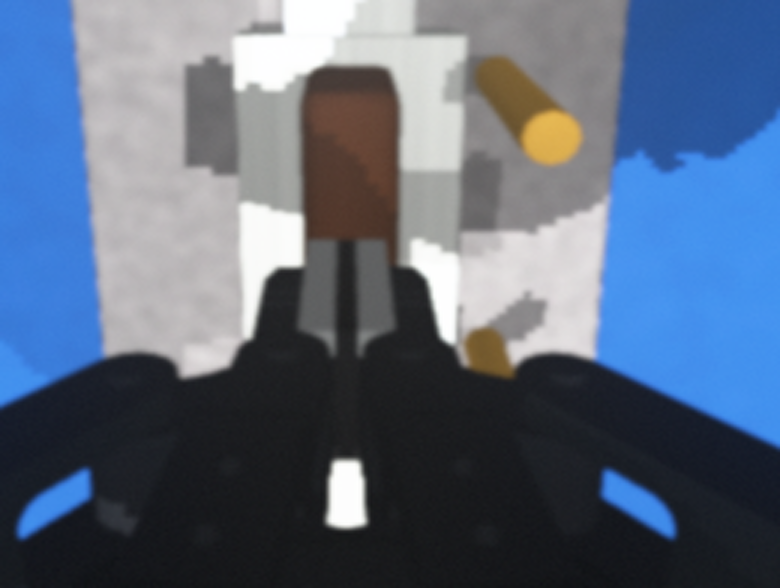

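```bash
python3 -c "
from h import *
import pickle
M=pickle.load(open('pics/w5.pkl','rb'))
for X in [[.5655,-.2713,z] for z in(.0,.0255,.04,.0445,.06,.07)]+[[.527,-.2725,.052],[.607,-.2695,.052],[.567,-.271,.052]]+[[.535,-.2405,.066],[.532,-.2385,.012]]: print(X,proj(M,X).round(0))
"
```

```text
[0.5655, -0.2713, 0.0] [[316. 217.]]
[0.5655, -0.2713, 0.0255] [[316. 231.]]
[0.5655, -0.2713, 0.04] [[316. 240.]]
[0.5655, -0.2713, 0.0445] [[316. 243.]]
[0.5655, -0.2713, 0.06] [[316. 255.]]
[0.5655, -0.2713, 0.07] [[316. 265.]]
[0.527, -0.2725, 0.052] [[317. 181.]]
[0.607, -0.2695, 0.052] [[316. 313.]]
[0.567, -0.271, 0.052] [[317. 251.]]
[0.535, -0.2405, 0.066] [[383. 206.]]
[0.532, -0.2385, 0.012] [[368. 177.]]
```

```bash
python3 -c "
from h import *
f=ctrl.grab_frame('scene');cv2.imwrite('pics/s5.png',f[:,:,::-1]);M=model('scene')
a=cv2.imread('pics/scene0.png');b=f[:,:,::-1]
cv2.imwrite('pics/c5c.png',np.hstack([cv2.resize(i[150:240,185:260],(400,480),interpolation=cv2.INTER_CUBIC) for i in(a,b)]))
for X in [[.5655,-.2713,z] for z in(.0255,.052)]+[[.527,-.2725,.052],[.607,-.2695,.052],[.607,-.2695,.022]]: print(X,((proj(M,X)-[185,150])*[400/75,480/90]).round(0))
"
```

```text
[0.5655, -0.2713, 0.0255] [[191. 236.]]
[0.5655, -0.2713, 0.052] [[185. 202.]]
[0.527, -0.2725, 0.052] [[196. 158.]]
[0.607, -0.2695, 0.052] [[174. 252.]]
[0.607, -0.2695, 0.022] [[180. 290.]]
```

View pics/c5c.png

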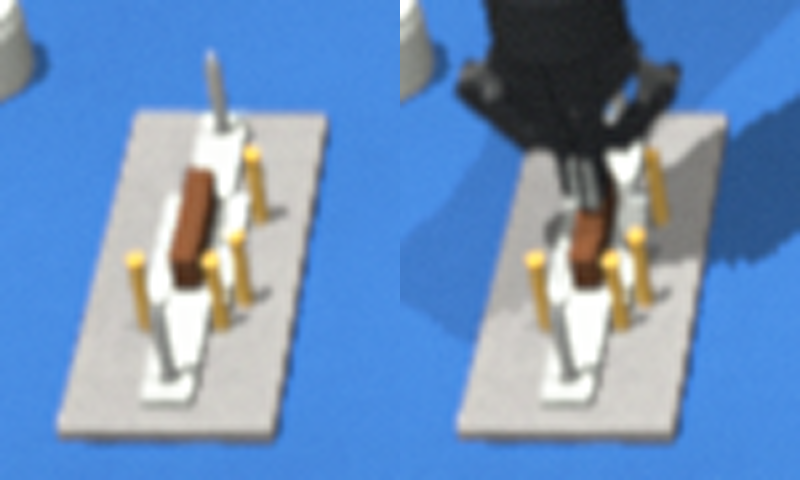

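The scene crop (right half) shows the shut fingertips at about (185,205), sitting on top of the handle. The real tips are therefore higher than the reported TCP. I'll triangulate the tip, since the handle was missed above rather than beside it.

```bash
python3 -c "
from h import *
import pickle
W=pickle.load(open('pics/w5.pkl','rb'));S=model('scene')
for wy in(232,236,240):
  for sy in(205,209): print(wy,sy,tri([(W,(315,wy)),(S,(185+185*.1875,150+sy*.1875))]))
f=cv2.imread('pics/w5.png');hsv=cv2.cvtColor(f,cv2.COLOR_BGR2HSV)
m=~((hsv[...,0]>95)&(hsv[...,0]<130)&(hsv[...,1]>90))
for r in (60,100,140):
    row=np.where(m[r,150:480])[0]; a=cast(W,[[150+row[0],r],[151+row[-1],r]],0.012); print(r,np.linalg.norm(a[1]-a[0]),a.mean(0))
print(ctrl.state()['joint_positions'])
"
```

```text
232 205 (array([ 0.55903131, -0.27286029,  0.04400228]), [0.0006385570727178907, 0.0006385570727179854])
232 209 (array([ 0.55998924, -0.27288951,  0.04172165]), [0.0007123368178208372, 0.0007123368178207912])
236 205 (array([ 0.56076456, -0.27255316,  0.04558529]), [0.0004045644508676422, 0.000404564450867628])
236 209 (array([ 0.56174646, -0.27257785,  0.04333119]), [0.00047479383193143774, 0.0004747938319313706])
240 205 (array([ 0.56247601, -0.27224978,  0.04715022]), [0.00017348889251090716, 0.00017348889251097896])
240 209 (array([ 0.5634815 , -0.27226999,  0.0449223 ]), [0.00024022211568194065, 0.00024022211568203408])
60 0.11829317554665016 [ 0.46330553 -0.2756595   0.012     ]
100 0.11887176357161375 [ 0.48559164 -0.27462518  0.012     ]
140 0.11822885048652727 [ 0.5095332  -0.27351401  0.012     ]
[ 0.33769246  0.81841307  0.10812364  1.71673373 -0.13725773  0.61385221
  2.1401553 ]
```

```bash
python3 shift.py '0 0 0 0;0 0 0 0;0 0 0 0;0 0 0 0' 0.05; python3 shift.py '0 0 0.005 0;0 0 0.01 0;0 0 0.015 0;0 0 0.015 0'; python3 shift.py '0 0 0 0;0 0 0 0;0 0 0 0;0 0 0 0;0 0 0 0;0 0 0 0;0 0 0 0;0 0 0 0' 0.0 40
```

```text
time_s: 5.95
eef_pos: [0.5652, -0.2713, 0.0256]
eef_rot: [-0.023, 1.0, 0.0, 0.0]
force: [0.4, -0.3, -0.0]
finger_gap: 0.0498
grip_force: 0.0
time_s: 6.35
eef_pos: [0.5644, -0.271, 0.0094]
eef_rot: [-0.023, 1.0, 0.0, -0.001]
force: [-0.2, 0.3, 0.2]
finger_gap: 0.0498
grip_force: 0.0
time_s: 7.15
eef_pos: [0.5653, -0.2713, 0.0108]
eef_rot: [-0.023, 1.0, 0.0, 0.0]
force: [-0.2, 0.5, 3.0]
finger_gap: 0.0164
grip_force: 42.1
```

```bash
python3 shift.py '0 0 0 0;0 0 0 0;0 0 0 0' 0.045; python3 shift.py '0 0 0.003 0;0 0 0.006 0;0 0 0.008 0;0 0 0.008 0'; python3 shift.py '0 0 0 0;0 0 0 0;0 0 0 0;0 0 0 0;0 0 0 0;0 0 0 0;0 0 0 0;0 0 0 0' 0.0 50
```

```text
time_s: 7.45
eef_pos: [0.5651, -0.2715, 0.0104]
eef_rot: [-0.022, 1.0, -0.0, -0.0]
force: [-0.2, 0.1, 0.7]
finger_gap: 0.0447
grip_force: 0.0
time_s: 7.85
eef_pos: [0.5649, -0.2712, 0.0021]
eef_rot: [-0.023, 1.0, 0.0, -0.0]
force: [0.2, -0.6, 0.6]
finger_gap: 0.045
grip_force: 0.0
time_s: 8.65
eef_pos: [0.5654, -0.2713, 0.0028]
eef_rot: [-0.023, 1.0, 0.0, 0.0]
force: [-0.1, 1.3, 3.0]
finger_gap: 0.0169
grip_force: 50.8
```

```bash
python3 shift.py '0 0 -0.005 0;0 0 -0.015 0;0 0 -0.03 0;0 0 -0.045 0;0 0 -0.06 0;0 0 -0.075 0;0 0 -0.09 0;0 0 -0.105 0;0 0 -0.11 0;0 0 -0.11 0'; python3 shift.py '0 0.02 0 0;0 0.05 0 0;0.001 0.08 0 0;0.001 0.11 0 0;0.002 0.14 0 0;0.002 0.17 0 0;0.003 0.2 0 0;0.003 0.23 0 0;0.003 0.26 0 0;0.003 0.275 0 0;0.003 0.2814 0 0;0.003 0.2814 0 0'; python3 w.py w6;python3 -c "
from h import *
f=ctrl.grab_frame('scene')[:,:,::-1]
a=cv2.imread('pics/w6.png')
cv2.imwrite('pics/c6.png',np.hstack([cv2.resize(a,(480,300)),cv2.resize(f[120:270,200:350],(300,300))]))"
```

```text
time_s: 9.65
eef_pos: [0.5658, -0.2716, 0.1137]
eef_rot: [-0.023, 1.0, -0.0, 0.001]
force: [-1.4, -0.5, -3.0]
finger_gap: 0.0168
grip_force: 50.0
time_s: 10.85
eef_pos: [0.5494, 0.0095, 0.1123]
eef_rot: [-0.023, 1.0, -0.0, -0.0]
force: [0.9, -0.3, -2.3]
finger_gap: 0.0168
grip_force: 50.0
cam [0.479 0.006 0.286] fwd [ 0.275  0.012 -0.961] right [-0.046  0.999 -0.001] tcp [0.5495 0.0082 0.1124] 291.4474353165326
```

View pics/c6.png

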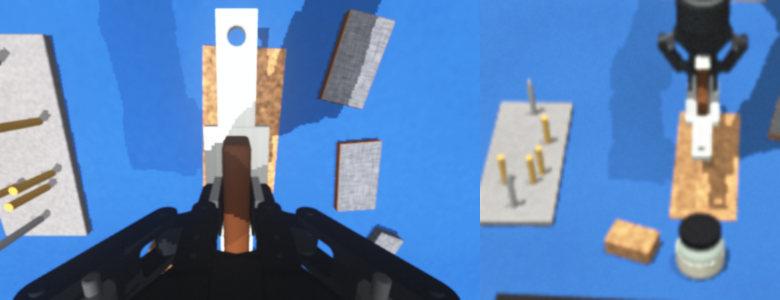

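The cover is held level and centred over the mat, with the hole at (236,35). I'll lower it now.

```bash
python3 shift.py '0 0 0.02 0;0 0 0.05 0;0 0 0.08 0;0 0 0.1 0;0 0 0.11 0;0 0 0.115 0;0 0 0.119 0;0 0 0.119 0;0 0 0.119 0'; python3 shift.py '0 0 0 0;0 0 0 0;0 0 0 0;0 0 0 0;0 0 0 0' 0.05;  python3 shift.py '0 0 -0.03 0;0 0 -0.07 0;0 0 -0.11 0;0 0 -0.15 0;0 0 -0.19 0;0 0 -0.2 0;0 0 -0.2 0' 0.085; python3 w.py w7; python3 - <<'E'
from jig import *
M,cs=grip("w7")
for c in cs: print("grip",np.round(rect(M,c,0.042),4))
for o in blocks("w7"): print("blk",np.round(o[2],4))
E
```

```text
time_s: 11.85
eef_pos: [0.5502, 0.0095, -0.0056]
eef_rot: [-0.023, 1.0, -0.0, 0.001]
force: [0.3, 0.4, -3.0]
finger_gap: 0.0166
grip_force: 49.9
time_s: 12.35
eef_pos: [0.5497, 0.0097, -0.0062]
eef_rot: [-0.023, 1.0, 0.0, 0.0]
force: [-0.0, -0.0, -0.2]
finger_gap: 0.0501
grip_force: 0.0
time_s: 13.05
eef_pos: [0.5507, 0.0097, 0.1953]
eef_rot: [-0.023, 1.0, 0.0, 0.002]
force: [0.8, -0.2, -0.2]
finger_gap: 0.085
grip_force: 0.0
cam [0.48  0.006 0.369] fwd [ 0.279  0.013 -0.96 ] right [-0.045  0.999  0.   ] tcp [0.5494 0.0098 0.1936] 291.4474353165326
grip [5.51100e-01 9.10000e-03 7.59751e+01 1.40781e+01 4.50000e-02]
blk [  0.5888   0.1741 102.1274  56.6818   0.1286]
blk [  0.444    0.1435 100.6777  57.3224  -0.1776]
```

```bash
python3 - <<'E'
from h import *
print(totool([0.589,0.176,0.05],0.1265+np.pi/2))
E
```

```text
[np.float64(-0.0471), np.float64(0.1642), np.float64(0.1436), np.float64(-0.0812)]
```

```bash
python3 shift.py '-0.01 0.04 0 -0.03;-0.02 0.08 0.01 -0.05;-0.03 0.12 0.04 -0.081;-0.0471 0.15 0.07 -0.081;-0.0471 0.1642 0.1 -0.081;-0.0471 0.1642 0.13 -0.081;-0.0471 0.1642 0.1436 -0.081;-0.0471 0.1642 0.1436 -0.081' 0.085; python3 w.py w8; python3 - <<'E'
from h import *
print(totool([0.589,0.176,0.02],0.1265+np.pi/2))
E
```

```text
time_s: 13.9
eef_pos: [0.5863, 0.1743, 0.0465]
eef_rot: [-0.063, 0.998, -0.001, -0.003]
force: [0.5, 0.0, 1.0]
finger_gap: 0.0852
grip_force: 0.0
cam [0.518 0.165 0.221] fwd [ 0.267  0.032 -0.963] right [-0.125  0.992 -0.002] tcp [0.588  0.1746 0.0485] 291.4474353165326
[np.float64(-0.0012), np.float64(0.0013), np.float64(0.0285), np.float64(-0.0013)]
```

View pics/w8.png

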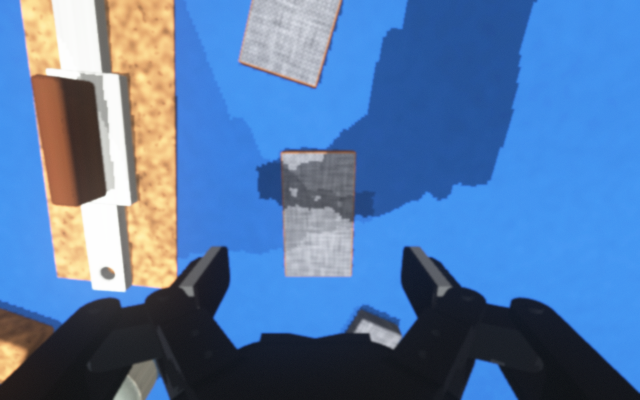

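The block sits centred between the fingers at (318,213), aligned to the image. I'll check it numerically, then descend watching the force.

```bash
python3 - <<'E'
from h import *
import pickle
M=pickle.load(open('pics/w8.pkl','rb'));a=cast(M,[[281,151],[356,151],[353,277],[285,277]],.012);print(a.mean(0),np.linalg.norm(a[1]-a[0]),np.linalg.norm(a[2]-a[1]))
E
python3 shift.py '-0.001 0.001 0.02 0;-0.001 0.001 0.04 0;-0.001 0.001 0.05 0;-0.001 0.001 0.06 0;-0.001 0.001 0.06 0;-0.001 0.001 0.06 0' 0.066
```

```text
[0.58962847 0.17696548 0.012     ] 0.05334816372261342 0.10050239620294837
time_s: 14.55
eef_pos: [0.5906, 0.1769, -0.0093]
eef_rot: [-0.063, 0.998, 0.0, 0.0]
force: [0.3, 0.5, 0.6]
finger_gap: 0.0662
grip_force: 0.0
```

```bash
python3 shift.py '0 0 0.004 0;0 0 0.008 0;0 0 0.01 0;0 0 0.01 0' ; python3 shift.py '0 0 0.001 0;0 0 0.002 0;0 0 0.003 0;0 0 0.003 0';python3 shift.py '0 0 0.001 0;0 0 0.002 0;0 0 0.002 0'
```

```text
time_s: 14.95
eef_pos: [0.5897, 0.1769, -0.0203]
eef_rot: [-0.063, 0.998, -0.0, -0.0]
force: [-0.2, 0.4, 0.7]
finger_gap: 0.0662
grip_force: 0.0
time_s: 15.35
eef_pos: [0.5899, 0.1769, -0.0231]
eef_rot: [-0.063, 0.998, -0.0, -0.0]
force: [-0.2, 0.6, -0.0]
finger_gap: 0.0661
grip_force: 0.0
time_s: 15.65
eef_pos: [0.5899, 0.1769, -0.0252]
eef_rot: [-0.063, 0.998, 0.0, -0.0]
force: [-0.2, 0.3, 0.2]
finger_gap: 0.0659
grip_force: 0.0
```

```bash
python3 shift.py '0 0 0.001 0;0 0 0.002 0;0 0 0.002 0';python3 shift.py '0 0 0.001 0;0 0 0.002 0;0 0 0.002 0'; python3 shift.py '0 0 0.001 0;0 0 0.002 0;0 0 0.002 0'
```

```text
time_s: 15.95
eef_pos: [0.5899, 0.1769, -0.0272]
eef_rot: [-0.063, 0.998, -0.0, -0.0]
force: [-0.0, -0.1, 0.1]
finger_gap: 0.0662
grip_force: 0.0
time_s: 16.25
eef_pos: [0.5899, 0.1769, -0.0292]
eef_rot: [-0.063, 0.998, -0.0, -0.0]
force: [1.3, 0.8, -0.8]
finger_gap: 0.0662
grip_force: 0.0
time_s: 16.55
eef_pos: [0.5899, 0.1769, -0.0312]
eef_rot: [-0.063, 0.998, 0.0, -0.0]
force: [0.4, -0.5, -0.2]
finger_gap: 0.0658
grip_force: 0.0
```

Still free, so I'll try a grip here.

```bash
python3 shift.py '0 0 0 0;0 0 0 0;0 0 0 0;0 0 0 0;0 0 0 0;0 0 0 0;0 0 0 0' 0.0 30
```

```text
time_s: 17.25
eef_pos: [0.5901, 0.177, -0.0308]
eef_rot: [-0.063, 0.998, 0.0, 0.0]
force: [-0.7, -0.3, 5.2]
finger_gap: 0.0532
grip_force: 32.2
```

Block gripped. Lifting it now.

```bash
python3 shift.py '0 0 -0.01 0;0 0 -0.03 0;0 0 -0.06 0;0 0 -0.09 0;0 0 -0.12 0;0 0 -0.14 0;0 0 -0.14 0;0 0 -0.14 0'; python3 - <<'E'
from h import *
print(totool([0.5626,-.2742,0.11],0.046+np.pi/2),ctrl.state()["finger_gap"])
E
```

```text
time_s: 18.05
eef_pos: [0.5897, 0.1769, 0.1089]
eef_rot: [-0.063, 0.998, 0.0, -0.0]
force: [0.2, -0.4, -1.4]
finger_gap: 0.0528
grip_force: 31.9
[np.float64(0.0837), np.float64(-0.4441), np.float64(-0.0011), np.float64(0.0802)] 0.052778181105858454
```

```bash
python3 shift.py '0.008 -0.04 0 0.01;0.016 -0.08 0 0.02;0.024 -0.12 0 0.03;0.03 -0.16 0 0.04;0.04 -0.2 0 0.05;0.045 -0.24 0 0.06;0.053 -0.28 0 0.07;0.06 -0.32 0 0.08;0.068 -0.36 0 0.08;0.076 -0.4 0 0.08;0.0837 -0.435 0 0.08;0.0837 -0.444 0 0.08'; python3 shift.py '0 0 0 0;0 0 0 0'; python3 w.py w9; python3 - <<'E'
from h import *
print(totool([0.5626,-.2742,0.02],0.046+np.pi/2))
E
```

```text
time_s: 19.25
eef_pos: [0.5595, -0.2804, 0.1071]
eef_rot: [-0.019, 1.0, -0.001, -0.002]
force: [0.1, -0.2, -0.7]
finger_gap: 0.0533
grip_force: 32.0
time_s: 19.45
eef_pos: [0.5625, -0.2718, 0.1077]
eef_rot: [-0.024, 1.0, 0.001, -0.001]
force: [0.1, 0.3, -1.5]
finger_gap: 0.0528
grip_force: 32.0
cam [ 0.493 -0.276  0.282] fwd [ 0.273  0.015 -0.962] right [-0.047  0.999  0.003] tcp [ 0.5628 -0.2713  0.108 ] 291.4474353165326
[np.float64(0.0003), np.float64(-0.0031), np.float64(0.088), np.float64(0.0026)]
```

View pics/w9.png

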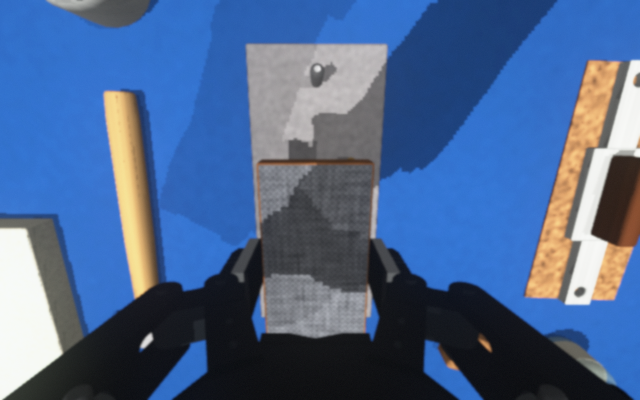

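The block is held flat and square over the jig, spanning (258–373, 160–335). I'll lower it.

```bash
python3 shift.py '0 -0.002 0 0;0 -0.003 0.02 0.001;0 -0.003 0.04 0.002;0 -0.003 0.06 0.002;0 -0.003 0.08 0.002;0 -0.003 0.1 0.002;0 -0.003 0.11 0.002;0 -0.003 0.118 0.002;0 -0.003 0.118 0.002'; python3 shift.py '0 0 0.002 0;0 0 0.004 0;0 0 0.006 0;0 0 0.006 0'
```

```text
time_s: 20.4
eef_pos: [0.5628, -0.2764, -0.0096]
eef_rot: [-0.022, 1.0, 0.0, -0.001]
force: [-0.1, -1.0, -0.9]
finger_gap: 0.0528
grip_force: 32.0
time_s: 20.8
eef_pos: [0.563, -0.2771, -0.0149]
eef_rot: [-0.022, 1.0, -0.0, 0.0]
force: [-0.4, 0.2, -2.2]
finger_gap: 0.0527
grip_force: 32.0
```

```bash
python3 shift.py '0 0.002 0.001 0;0 0.002 0.002 0;0 0.002 0.003 0;0 0.002 0.003 0;0 0.002 0.003 0'
```

```text
time_s: 21.3
eef_pos: [0.5629, -0.2751, -0.0181]
eef_rot: [-0.022, 1.0, 0.0, -0.0]
force: [0.4, -0.4, -1.0]
finger_gap: 0.0533
grip_force: 32.0
```

```bash
python3 shift.py '0 0 0 0;0 0 0 0;0 0 0 0;0 0 0 0' 0.068; python3 shift.py '0 0 -0.02 0;0 0 -0.06 0;0 0 -0.1 0;0 0 -0.14 0;0 0 -0.14 0;0 0 -0.14 0'; python3 w.py w10; python3 - <<'E'
from h import *
print(totool([0.444,.1445,0.05],-0.1765+np.pi/2))
E
```

```text
time_s: 21.7
eef_pos: [0.563, -0.2752, -0.0179]
eef_rot: [-0.022, 1.0, -0.0, 0.0]
force: [-0.3, -0.5, 0.3]
finger_gap: 0.0682
grip_force: 0.0
time_s: 22.3
eef_pos: [0.5635, -0.2753, 0.1232]
eef_rot: [-0.022, 1.0, -0.0, 0.001]
force: [-0.1, 0.1, -0.3]
finger_gap: 0.0679
grip_force: 0.0
cam [ 0.493 -0.279  0.297] fwd [ 0.277  0.011 -0.961] right [-0.044  0.999 -0.001] tcp [ 0.5625 -0.2748  0.1218] 291.4474353165326
[np.float64(0.0998), np.float64(0.4241), np.float64(0.072), np.float64(0.2207)]
```

View pics/w10.png

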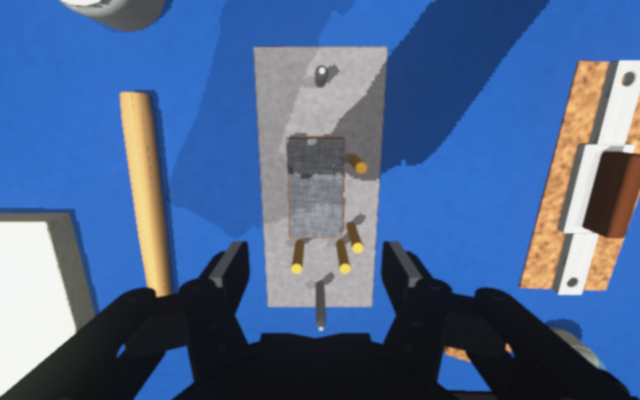

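The block lies flat in the jig at (316,187), clear of the stops. Next is the second block.

```bash
python3 shift.py '0.01 0.04 0 0.02;0.02 0.08 0 0.04;0.03 0.12 0 0.06;0.04 0.16 0 0.08;0.05 0.2 0 0.1;0.06 0.24 0 0.12;0.07 0.28 0 0.14;0.08 0.32 0 0.16;0.09 0.36 0 0.19;0.098 0.4 0.02 0.22;0.1 0.424 0.04 0.22;0.1 0.424 0.06 0.22' 0.085;python3 shift.py '0 0 0 0;0 0 0.01 0;0 0 0.01 0'; python3 w.py w11; python3 - <<'E'
from blk import *
f=cv2.imread("pics/w11.png");M=pickle.load(open("pics/w11.pkl","rb"));hsv=cv2.cvtColor(f,cv2.COLOR_BGR2HSV)
m=~((hsv[...,0]>95)&(hsv[...,0]<130)&(hsv[...,1]>110))
m=cv2.morphologyEx(m.astype(np.uint8),cv2.MORPH_OPEN,np.ones((5,5)))
for c in blobs(f,m,3000):
    r=rect(M,c,.012); print(np.round(cv2.boundingRect(c)),np.round(r,4))
print(totool([0.444,.1445,-0.02],-0.1765+np.pi/2))
E
```

```text
time_s: 23.55
eef_pos: [0.4421, 0.1485, 0.06]
eef_rot: [0.084, 0.996, 0.0, -0.001]
force: [0.2, -0.0, -1.1]
finger_gap: 0.085
grip_force: 0.0
time_s: 23.85
eef_pos: [0.4439, 0.143, 0.0513]
eef_rot: [0.089, 0.996, -0.001, -0.001]
force: [0.4, -0.3, -0.0]
finger_gap: 0.0851
grip_force: 0.0
cam [0.375 0.155 0.225] fwd [ 0.27  -0.05  -0.962] right [ 0.177  0.984 -0.001] tcp [0.4442 0.1431 0.0518] 291.4474353165326
[ 18 210 622 190] [5.376000e-01 1.377000e-01 5.871421e+02 1.878870e+02 1.394600e+00]
[281 144  76 125] [ 0.4433  0.145  99.7933 54.7694 -0.1771]
[np.float64(0.0004), np.float64(0.0014), np.float64(0.0718), np.float64(-0.001)]
```

```bash
python3 shift.py '0.0007 0.0017 0.02 0;0.0007 0.0017 0.04 0;0.0007 0.0017 0.06 0;0.0007 0.0017 0.07 0;0.0007 0.0017 0.078 0;0.0007 0.0017 0.082 0;0.0007 0.0017 0.082 0' 0.068;python3 shift.py '0 0 0 0;0 0 0 0;0 0 0 0;0 0 0 0;0 0 0 0;0 0 0 0' 0.0 30; python3 shift.py '0 0 -0.01 0;0 0 -0.03 0;0 0 -0.06 0;0 0 -0.09 0;0 0 -0.12 0;0 0 -0.15 0;0 0 -0.15 0;0 0 -0.15 0'; python3 - <<'E'
from h import *
print(totool([0.5626,-.275,0.12],0.046+np.pi/2),ctrl.state()["finger_gap"])
E
```

```text
time_s: 24.6
eef_pos: [0.4442, 0.1455, -0.03]
eef_rot: [0.088, 0.996, -0.0, 0.0]
force: [-0.4, 1.6, -0.9]
finger_gap: 0.0682
grip_force: 0.0
time_s: 25.2
eef_pos: [0.4444, 0.1458, -0.0292]
eef_rot: [0.088, 0.996, 0.0, 0.001]
force: [-0.8, -0.6, 7.0]
finger_gap: 0.0527
grip_force: 32.1
time_s: 26.0
eef_pos: [0.4438, 0.1464, 0.1207]
eef_rot: [0.088, 0.996, 0.001, 0.0]
force: [-0.4, 0.5, -1.1]
finger_gap: 0.0528
grip_force: 32.1
[np.float64(-0.1904), np.float64(-0.3942), np.float64(0.0003), np.float64(-0.2212)] 0.05277809413342849
```

```bash
python3 shift.py '-0.018 -0.035 0 -0.02;-0.036 -0.07 0 -0.04;-0.054 -0.11 0 -0.06;-0.072 -0.15 0 -0.08;-0.09 -0.185 0 -0.1;-0.108 -0.22 0 -0.12;-0.126 -0.26 0 -0.14;-0.144 -0.3 0 -0.16;-0.162 -0.335 0 -0.18;-0.18 -0.37 0 -0.2;-0.19 -0.394 0 -0.221;-0.19 -0.394 0 -0.221'; python3 shift.py '0 0 0 0;0 0 0 0;0 0 0 0;0 0 0 0'; python3 w.py w12; python3 - <<'E'
from h import *
print(totool([0.5626,-.275,-.005],0.046+np.pi/2))
E
```

```text
time_s: 27.2
eef_pos: [0.5606, -0.2807, 0.1185]
eef_rot: [-0.02, 1.0, -0.001, -0.001]
force: [-0.1, -0.3, -0.9]
finger_gap: 0.0527
grip_force: 32.1
time_s: 27.6
eef_pos: [0.5621, -0.2739, 0.1199]
eef_rot: [-0.023, 1.0, 0.0, -0.0]
force: [-0.1, 0.1, -1.9]
finger_gap: 0.0529
grip_force: 32.1
cam [ 0.492 -0.278  0.294] fwd [ 0.275  0.014 -0.961] right [-0.047  0.999  0.001] tcp [ 0.5622 -0.2742  0.12  ] 291.4474353165326
[np.float64(-0.0004), np.float64(-0.0009), np.float64(0.125), np.float64(0.0005)]
```

```bash
python3 shift.py '0 -0.001 0.02 0;0 -0.001 0.05 0;0 -0.001 0.08 0;0 -0.001 0.1 0;0 -0.001 0.115 0;0 -0.001 0.12 0;0 -0.001 0.124 0;0 -0.001 0.124 0;0 -0.001 0.124 0'; python3 shift.py '0 0 0.001 0;0 0 0.0015 0;0 0 0.0015 0';  python3 shift.py '0 0 0 0;0 0 0 0;0 0 0 0;0 0 0 0' 0.068; python3 shift.py '0 0 -0.02 0;0 0 -0.06 0;0 0 -0.1 0;0 0 -0.13 0;0 0 -0.13 0;0 0 -0.13 0;0 0 -0.13 0'; python3 w.py w13; python3 - <<'E'
from jig import *
f=cv2.imread("pics/w13.png");M=pickle.load(open("pics/w13.pkl","rb"));hsv=cv2.cvtColor(f,cv2.COLOR_BGR2HSV)
m=~((hsv[...,0]>95)&(hsv[...,0]<130)&(hsv[...,1]>90))
c=[]
for r in range(60,220,20):
    row=np.where(m[r,200:430])[0]; a=cast(M,[[200+row[0],r],[201+row[-1],r]],0.012); c.append(a.mean(0)[:2])
c=np.array(c);p=np.polyfit(c[:,0],c[:,1],1);print("line",p,np.polyval(p,.5675))
g=cv2.Canny(cv2.GaussianBlur(f,(3,3),0),40,90)[120:250,270:370];print(g[:,30:70].sum(1).argsort()[-6:]+120,[ (g[20:90,i]>0).sum() for i in range(100)])
hs=hsv[...,1]; mm=((hsv[...,0]<20)&(hs>70)); print([ (i+270,int(mm[140:220,270+i].sum())) for i in range(0,100) if mm[140:220,270+i].sum()>10], [(i+120,int(mm[120+i,290:345].sum())) for i in range(130) if mm[120+i,290:345].sum()>10])
E
```

```text
time_s: 28.55
eef_pos: [0.5627, -0.2767, -0.0031]
eef_rot: [-0.023, 1.0, -0.0, 0.001]
force: [0.5, -0.6, -1.3]
finger_gap: 0.0527
grip_force: 32.1
time_s: 28.85
eef_pos: [0.5624, -0.2764, -0.0051]
eef_rot: [-0.023, 1.0, -0.0, 0.0]
force: [-0.1, -1.0, 1.3]
finger_gap: 0.0533
grip_force: 32.3
time_s: 29.25
eef_pos: [0.5621, -0.2763, -0.0055]
eef_rot: [-0.023, 1.0, 0.0, -0.0]
force: [-0.4, 0.5, 0.1]
finger_gap: 0.068
grip_force: 0.0
time_s: 29.95
eef_pos: [0.5612, -0.2755, 0.1232]
eef_rot: [-0.023, 1.0, 0.001, -0.001]
force: [0.3, -0.2, -0.8]
finger_gap: 0.0679
grip_force: 0.0
cam [ 0.491 -0.28   0.297] fwd [ 0.273  0.014 -0.962] right [-0.045  0.999  0.001] tcp [ 0.5611 -0.2755  0.123 ] 291.4474353165326
line [ 0.04316912 -0.29541088] -0.2709124019443844
[209 245 246 139 179 142] [np.int64(0), np.int64(0), np.int64(0), np.int64(0), np.int64(0), np.int64(0), np.int64(0), np.int64(0), np.int64(0), np.int64(0), np.int64(0), np.int64(0), np.int64(0), np.int64(2), np.int64(56), np.int64(12), np.int64(6), np.int64(10), np.int64(1), np.int64(1), np.int64(2), np.int64(1), np.int64(1), np.int64
[... 463 characters left out ...]
int64(3), np.int64(3), np.int64(3), np.int64(3), np.int64(2), np.int64(3), np.int64(3), np.int64(3), np.int64(3), np.int64(4), np.int64(3), np.int64(7), np.int64(21), np.int64(10), np.int64(1), np.int64(10), np.int64(27), np.int64(9), np.int64(4), np.int64(9), np.int64(5), np.int64(5), np.int64(5), np.int64(5), np.int64(3), np.int64(2), np.int64(7), np.int64(8), np.int64(7), np.int64(8), np.int64(5), np.int64(5), np.int64(4), np.int64(3), np.int64(4), np.int64(3), np.int64(7), np.int64(7), np.int64(1), np.int64(1), np.int64(1)]
[(351, 11), (352, 12), (353, 14), (354, 16), (355, 17), (356, 18), (357, 16), (358, 14), (359, 11)] [(141, 53), (245, 14), (246, 18), (247, 18), (248, 17), (249, 16)]
```

Both blocks are stacked near square. I'll grip the whole stack lightly across its width, which aligns both layers, then slide it into the end stops and then the side stops, watching the force.

```bash
python3 shift.py '0 -0.0005 0.03 0;0 -0.0005 0.06 0;0 -0.0005 0.09 0;0 -0.0005 0.11 0;0 -0.0005 0.125 0;0 -0.0005 0.133 0;0 -0.0005 0.139 0;0 -0.0005 0.139 0' 0.07; python3 shift.py '0 0 0 0;0 0 0 0;0 0 0 0;0 0 0 0;0 0 0 0;0 0 0 0' 0.0 20; python3 shift.py '-0.001 0 0 0;-0.002 0 0 0;-0.003 0 0 0;-0.003 0 0 0'
```

```text
time_s: 30.8
eef_pos: [0.562, -0.2768, -0.0149]
eef_rot: [-0.023, 1.0, 0.0, -0.0]
force: [-0.5, -0.4, 0.9]
finger_gap: 0.07
grip_force: 0.0
time_s: 31.4
eef_pos: [0.5628, -0.2767, -0.0136]
eef_rot: [-0.023, 1.0, -0.0, 0.001]
force: [-0.8, 1.2, 5.8]
finger_gap: 0.0536
grip_force: 23.2
time_s: 31.8
eef_pos: [0.5627, -0.2767, -0.0136]
eef_rot: [-0.022, 1.0, 0.001, -0.002]
force: [-6.5, 2.2, 10.3]
finger_gap: 0.0536
grip_force: 23.7
```

```bash
python3 shift.py '0 0 0 0;0 0 0 0' 0.058;python3 shift.py '0 0 -0.002 0;0 0 -0.004 0;0 0 -0.004 0;0 0 -0.004 0';python3 shift.py '0 0 0 0;0 0 0 0;0 0 0 0;0 0 0 0' 0.0 20; python3 -c "
from h import *
print(ctrl.state()['force'])"
```

```text
time_s: 32.0
eef_pos: [0.5654, -0.2769, -0.0144]
eef_rot: [-0.023, 1.0, -0.0, 0.0]
force: [-0.0, -0.3, -0.6]
finger_gap: 0.058
grip_force: 0.0
time_s: 32.4
eef_pos: [0.5652, -0.2767, -0.0105]
eef_rot: [-0.023, 1.0, -0.0, 0.0]
force: [-0.5, -0.2, -0.5]
finger_gap: 0.0582
grip_force: 0.0
time_s: 32.8
eef_pos: [0.5652, -0.2768, -0.0104]
eef_rot: [-0.023, 1.0, -0.0, 0.0]
force: [-0.8, -0.0, 2.3]
finger_gap: 0.054
grip_force: 21.9
[-0.79330596 -0.02810888  2.33941909]
```

```bash
python3 shift.py '-0.001 0 0 0;-0.002 0 0 0;-0.002 0 0 0'; python3 shift.py '-0.001 0 0 0;-0.002 0 0 0;-0.002 0 0 0';python3 shift.py '-0.001 0 0 0;-0.002 0 0 0;-0.002 0 0 0'
```

```text
time_s: 33.1
eef_pos: [0.5658, -0.2768, -0.0104]
eef_rot: [-0.022, 1.0, 0.0, -0.001]
force: [-3.9, 0.1, 5.7]
finger_gap: 0.0535
grip_force: 22.2
time_s: 33.4
eef_pos: [0.5678, -0.2768, -0.0104]
eef_rot: [-0.022, 1.0, 0.0, -0.001]
force: [-3.0, 0.4, 5.4]
finger_gap: 0.0534
grip_force: 22.2
time_s: 33.7
eef_pos: [0.5697, -0.2768, -0.0104]
eef_rot: [-0.022, 1.0, 0.0, -0.001]
force: [-3.2, 0.4, 6.4]
finger_gap: 0.0533
grip_force: 22.2
```

```bash
python3 shift.py '-0.001 0 0 0;-0.002 0 0 0;-0.002 0 0 0'; python3 shift.py '-0.001 0 0 0;-0.002 0 0 0;-0.002 0 0 0';python3 shift.py '-0.001 0 0 0;-0.001 0 0 0'
```

```text
time_s: 34.0
eef_pos: [0.5713, -0.2768, -0.0104]
eef_rot: [-0.022, 1.0, 0.0, -0.001]
force: [-4.9, 0.6, 5.8]
finger_gap: 0.0533
grip_force: 22.3
time_s: 34.3
eef_pos: [0.5712, -0.2768, -0.0104]
eef_rot: [-0.022, 1.0, 0.001, -0.003]
force: [-8.1, 0.5, 9.2]
finger_gap: 0.0534
grip_force: 22.6
time_s: 34.5
eef_pos: [0.5712, -0.2767, -0.0104]
eef_rot: [-0.022, 1.0, 0.001, -0.004]
force: [-10.8, 0.3, 11.1]
finger_gap: 0.0535
grip_force: 22.8
```

```bash
python3 shift.py '-0.001 0 0 0;-0.002 0 0 0;-0.003 0 0 0;-0.004 0 0 0;-0.004 0 0 0'; python3 shift.py '0.001 0 0 0;0.003 0 0 0;0.006 0 0 0;0.006 0 0 0'
```

```text
time_s: 35.0
eef_pos: [0.5713, -0.2766, -0.0106]
eef_rot: [-0.021, 1.0, 0.002, -0.007]
force: [-17.1, 1.4, 15.9]
finger_gap: 0.0536
grip_force: 23.4
time_s: 35.4
eef_pos: [0.5715, -0.2767, -0.0105]
eef_rot: [-0.022, 1.0, 0.0, -0.002]
force: [-6.2, -1.1, 6.2]
finger_gap: 0.0535
grip_force: 22.5
```

```bash
python3 shift.py '0 0.001 0 0;0 0.002 0 0;0 0.003 0 0;0 0.004 0 0;0 0.004 0 0'; python3 shift.py '0 0.001 0 0;0 0.002 0 0;0 0.002 0 0';python3 shift.py '0 0.001 0 0;0 0.002 0 0;0 0.002 0 0'
```

```text
time_s: 35.9
eef_pos: [0.5716, -0.2765, -0.0103]
eef_rot: [-0.021, 1.0, -0.002, -0.001]
force: [-5.0, -5.5, 4.0]
finger_gap: 0.0535
grip_force: 22.1
time_s: 36.2
eef_pos: [0.5714, -0.275, -0.0104]
eef_rot: [-0.021, 1.0, -0.003, -0.001]
force: [-6.2, -6.9, 2.8]
finger_gap: 0.0536
grip_force: 22.1
time_s: 36.5
eef_pos: [0.5713, -0.2728, -0.0104]
eef_rot: [-0.021, 1.0, -0.003, -0.001]
force: [-5.5, -6.8, 4.0]
finger_gap: 0.0533
grip_force: 22.1
```

```bash
python3 shift.py '0 0.001 0 0;0 0.002 0 0;0 0.002 0 0'; python3 shift.py '0 0.001 0 0;0 0.002 0 0;0 0.002 0 0';python3 shift.py '0 0.001 0 0;0 0.002 0 0;0 0.002 0 0'
```

```text
time_s: 36.8
eef_pos: [0.5712, -0.2707, -0.0104]
eef_rot: [-0.021, 1.0, -0.003, -0.001]
force: [-6.3, -5.7, 3.1]
finger_gap: 0.0533
grip_force: 22.1
time_s: 37.1
eef_pos: [0.5712, -0.2705, -0.0103]
eef_rot: [-0.021, 1.0, -0.004, -0.001]
force: [-5.7, -9.2, 1.2]
finger_gap: 0.0536
grip_force: 22.0
time_s: 37.4
eef_pos: [0.5713, -0.2705, -0.0102]
eef_rot: [-0.021, 1.0, -0.005, -0.001]
force: [-5.4, -11.4, 0.5]
finger_gap: 0.0531
grip_force: 21.9
```

```bash
python3 shift.py '0.002 -0.002 0 0;0.003 -0.004 0 0;0.003 -0.004 0 0'; python3 shift.py '0 0 0 0;0 0 0 0;0 0 0 0;0 0 0 0' 0.064; python3 shift.py '0 0 -0.01 0;0 0 -0.03 0;0 0 -0.07 0;0 0 -0.11 0;0 0 -0.135 0;0 0 -0.135 0;0 0 -0.135 0'; python3 w.py w14; python3 -c "
import cv2
a=cv2.imread('pics/w14.png');cv2.imwrite('pics/c14.png',cv2.resize(a[40:310,220:420],(592,800) if 0 else (444,600),interpolation=cv2.INTER_CUBIC))"
```

```text
time_s: 37.7
eef_pos: [0.5713, -0.2704, -0.0103]
eef_rot: [-0.022, 1.0, -0.003, 0.001]
force: [-0.3, -6.0, -1.8]
finger_gap: 0.0534
grip_force: 21.8
time_s: 38.1
eef_pos: [0.5708, -0.2654, -0.0107]
eef_rot: [-0.023, 1.0, 0.001, -0.0]
force: [0.0, 0.4, 0.0]
finger_gap: 0.0639
grip_force: 0.0
time_s: 38.8
eef_pos: [0.5709, -0.266, 0.1254]
eef_rot: [-0.023, 1.0, 0.0, 0.001]
force: [-1.2, 0.6, -0.0]
finger_gap: 0.0645
grip_force: 0.0
cam [ 0.5   -0.27   0.299] fwd [ 0.276  0.013 -0.961] right [-0.045  0.999  0.   ] tcp [ 0.5702 -0.2656  0.1242] 291.4474353165326
```

View pics/c14.png

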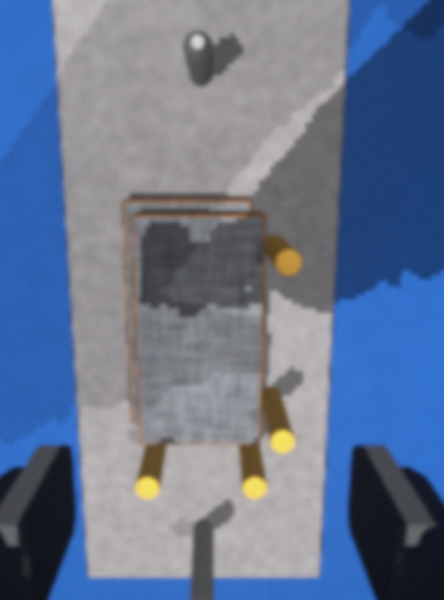

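The crop shows the top block flush on all four stops. The lower block lags about 6 mm in x and 4 mm in y, showing at (122–250, 195), so the pads only gripped the top one. I'll park the top block on the free table, square the lower one alone, then restack.

```bash
python3 shift.py '0 -0.0045 0.03 0;0 -0.0045 0.06 0;0 -0.0045 0.09 0;0 -0.0045 0.11 0;0 -0.0045 0.12 0;0 -0.0045 0.1285 0;0 -0.0045 0.1285 0;0 -0.0045 0.1285 0' 0.07; python3 shift.py '0 0 0 0;0 0 0 0;0 0 0 0;0 0 0 0;0 0 0 0;0 0 0 0' 0.0 30; python3 shift.py '0 0 -0.01 0;0 0 -0.03 0;0 0 -0.07 0;0 0 -0.1 0;0 0 -0.13 0;0 0 -0.13 0;0 0 -0.13 0'; python3 shift.py '0.02 0.04 0 0;0.04 0.08 0 0;0.06 0.12 0 0;0.06 0.145 0.03 0;0.06 0.145 0.07 0;0.06 0.145 0.11 0;0.06 0.145 0.14 0;0.06 0.145 0.15 0;0.06 0.145 0.153 0;0.06 0.145 0.153 0;0.06 0.145 0.153 0'
```

```text
time_s: 39.65
eef_pos: [0.5712, -0.2712, -0.0035]
eef_rot: [-0.023, 1.0, -0.0, 0.0]
force: [-0.4, 0.2, 1.3]
finger_gap: 0.07
grip_force: 0.0
time_s: 40.25
eef_pos: [0.5716, -0.2713, -0.0027]
eef_rot: [-0.023, 1.0, -0.0, 0.001]
force: [-1.1, 0.7, 7.1]
finger_gap: 0.0529
grip_force: 31.6
time_s: 40.95
eef_pos: [0.5711, -0.2707, 0.1267]
eef_rot: [-0.023, 1.0, -0.0, 0.001]
force: [-0.7, 0.5, -1.7]
finger_gap: 0.0526
grip_force: 33.5
time_s: 42.05
eef_pos: [0.5042, -0.1289, -0.0269]
eef_rot: [-0.022, 1.0, -0.0, -0.0]
force: [-0.0, 0.3, -0.6]
finger_gap: 0.0523
grip_force: 37.5
```

```bash
python3 shift.py '0 0 0.001 0;0 0 0.001 0;0 0 0.001 0'; python3 shift.py '0 0 0 0;0 0 0 0;0 0 0 0;0 0 0 0' 0.07; python3 shift.py '0 0 -0.03 0;0 0 -0.07 0;0 0 -0.11 0;0 0 -0.154 0;-0.02 -0.05 -0.154 0;-0.04 -0.1 -0.154 0;-0.055 -0.149 -0.154 0;-0.055 -0.149 -0.154 0;-0.055 -0.149 -0.154 0;-0.055 -0.149 -0.154 0'; python3 w.py w15; python3 - <<'E'
from jig import *
M=pickle.load(open("pics/w15.pkl","rb"));f=cv2.imread("pics/w15.png");hsv=cv2.cvtColor(f,cv2.COLOR_BGR2HSV)
# brown-ish rim / edges of lower block: strong edges on rows & cols
g=cv2.Canny(f,60,140)
J=np.array([.5675,-.271]);c,s=np.cos(.046),np.sin(.046)
px=np.argwhere(g>0)[:,::-1]; w=cast(M,px,.024)[:,:2]-J; u=w@[c,s];v=w@[-s,c]
h=np.histogram(u[(abs(v)<.02)],np.arange(-.07,.07,.001));print([(round(a*1000),int(n)) for n,a in zip(*h) if n>20])
h=np.histogram(v[(u>-.05)&(u<.03)],np.arange(-.045,.045,.001));print([(round(a*1000),int(n)) for n,a in zip(*h) if n>15])
E
```

```text
time_s: 42.35
eef_pos: [0.5047, -0.1289, -0.0274]
eef_rot: [-0.022, 1.0, -0.0, 0.0]
force: [-0.1, -0.0, 4.9]
finger_gap: 0.0527
grip_force: 38.2
time_s: 42.75
eef_pos: [0.5043, -0.1287, -0.0281]
eef_rot: [-0.023, 1.0, 0.0, -0.0]
force: [0.9, 0.1, 0.3]
finger_gap: 0.0701
grip_force: 0.0
time_s: 43.75
eef_pos: [0.5653, -0.2732, 0.1253]
eef_rot: [-0.023, 1.0, 0.001, -0.001]
force: [0.6, -0.2, -0.9]
finger_gap: 0.0703
grip_force: 0.0
cam [ 0.495 -0.277  0.299] fwd [ 0.274  0.015 -0.962] right [-0.046  0.999  0.002] tcp [ 0.5655 -0.2726  0.1254] 291.4474353165326
[(-57, 34), (-20, 24), (43, 28)]
[(-34, 48), (-33, 24), (18, 17), (19, 32), (21, 34), (22, 22)]
```

```bash
python3 shift.py '0 -0.004 0.03 0;0 -0.004 0.06 0;0 -0.004 0.09 0;0 -0.004 0.11 0;0 -0.004 0.13 0;0 -0.004 0.138 0;0 -0.004 0.1425 0;0 -0.004 0.1425 0;0 -0.004 0.1425 0'; python3 shift.py '0 0 0 0;0 0 0 0;0 0 0 0;0 0 0 0;0 0 0 0;0 0 0 0' 0.0 25; python3 shift.py '0 0 -0.002 0;0 0 -0.003 0;0 0 -0.003 0'; python3 shift.py '-0.001 0 0 0;-0.002 0 0 0;-0.003 0 0 0;-0.004 0 0 0;-0.004 0 0 0'
```

```text
time_s: 44.7
eef_pos: [0.5669, -0.2791, -0.0156]
eef_rot: [-0.023, 1.0, -0.0, 0.001]
force: [0.5, -0.5, 0.4]
finger_gap: 0.07
grip_force: 0.0
time_s: 45.3
eef_pos: [0.5668, -0.2791, -0.0153]
eef_rot: [-0.023, 1.0, 0.0, 0.001]
force: [-1.4, 0.9, 5.6]
finger_gap: 0.053
grip_force: 26.1
time_s: 45.6
eef_pos: [0.5662, -0.2792, -0.0134]
eef_rot: [-0.023, 1.0, -0.0, 0.0]
force: [0.7, -1.4, -0.8]
finger_gap: 0.0531
grip_force: 26.5
time_s: 46.1
eef_pos: [0.5704, -0.2788, -0.0136]
eef_rot: [-0.023, 1.0, 0.0, 0.0]
force: [0.1, -0.4, -1.8]
finger_gap: 0.0525
grip_force: 26.5
```

```bash
python3 shift.py '-0.001 0 0 0;-0.002 0 0 0;-0.002 0 0 0'; python3 shift.py '-0.001 0 0 0;-0.002 0 0 0;-0.002 0 0 0';  python3 shift.py '-0.001 0 0 0;-0.002 0 0 0;-0.002 0 0 0'
```

```text
time_s: 46.4
eef_pos: [0.5721, -0.2788, -0.0136]
eef_rot: [-0.023, 1.0, 0.0, -0.0]
force: [-0.2, 0.1, -1.1]
finger_gap: 0.0531
grip_force: 26.5
time_s: 46.7
eef_pos: [0.5723, -0.2788, -0.0139]
eef_rot: [-0.022, 1.0, 0.0, -0.002]
force: [-5.8, 0.1, 1.4]
finger_gap: 0.0529
grip_force: 26.6
time_s: 47.0
eef_pos: [0.5722, -0.2787, -0.0142]
eef_rot: [-0.022, 1.0, 0.001, -0.003]
force: [-9.0, -0.3, 1.6]
finger_gap: 0.0529
grip_force: 26.8
```

```bash
python3 shift.py '0.002 0 0 0;0.003 0.002 0 0;0.003 0.004 0 0;0.003 0.006 0 0;0.003 0.006 0 0'; python3 shift.py '0 0.001 0 0;0 0.002 0 0;0 0.002 0 0';  python3 shift.py '0 0.001 0 0;0 0.002 0 0;0 0.002 0 0'
```

```text
time_s: 47.5
eef_pos: [0.572, -0.274, -0.0136]
eef_rot: [-0.022, 1.0, -0.001, -0.001]
force: [-5.0, -3.2, -1.4]
finger_gap: 0.0533
grip_force: 26.5
time_s: 47.8
eef_pos: [0.5719, -0.2721, -0.0136]
eef_rot: [-0.022, 1.0, -0.001, -0.001]
force: [-4.6, -3.4, -1.6]
finger_gap: 0.0525
grip_force: 26.5
time_s: 48.1
eef_pos: [0.5718, -0.2704, -0.0135]
eef_rot: [-0.022, 1.0, -0.001, -0.001]
force: [-5.1, -3.9, -0.0]
finger_gap: 0.0526
grip_force: 26.5
```

```bash
python3 shift.py '0 0.001 0 0;0 0.002 0 0;0 0.002 0 0'; python3 shift.py '0 0.001 0 0;0 0.001 0 0'; python3 shift.py '0 0 0.001 0;0 0 0.003 0;0 0 0.0035 0;0 0 0.0035 0'
```

```text
time_s: 48.4
eef_pos: [0.5719, -0.2704, -0.0134]
eef_rot: [-0.022, 1.0, -0.003, -0.0]
force: [-4.2, -5.8, -3.0]
finger_gap: 0.053
grip_force: 26.9
time_s: 48.6
eef_pos: [0.5719, -0.2703, -0.0133]
eef_rot: [-0.022, 1.0, -0.003, 0.0]
force: [-3.9, -7.9, -3.5]
finger_gap: 0.0526
grip_force: 27.0
time_s: 49.0
eef_pos: [0.572, -0.2703, -0.0152]
eef_rot: [-0.022, 1.0, -0.003, 0.0]
force: [-7.5, -5.7, 8.3]
finger_gap: 0.0532
grip_force: 28.1
```

```bash
python3 shift.py '0.001 -0.001 0 0;0.003 -0.003 -0.001 0;0.003 -0.003 -0.001 0'; python3 shift.py '0 0 0 0;0 0 0 0;0 0 0 0;0 0 0 0' 0.064; python3 shift.py '0 0 -0.01 0;0 0 -0.05 0;0 0 -0.09 0;0 0 -0.13 0;0 0 -0.14 0;0 0 -0.14 0;0 0 -0.14 0'; python3 w.py w16; cat > edge.py <<'E'
import sys
from jig import *
n=sys.argv[1];z=float(sys.argv[2])
M=pickle.load(open(f"pics/{n}.pkl","rb"));f=cv2.imread(f"pics/{n}.png");g=cv2.Canny(f,60,140)
J=np.array([.5675,-.271]);c,s=np.cos(.046),np.sin(.046)
px=np.argwhere(g>0)[:,::-1]; w=cast(M,px,z)[:,:2]-J; u=w@[c,s];v=w@[-s,c]
h=np.histogram(u[(abs(v)<.015)],np.arange(-.07,.07,.001));print("u",[(round(a*1000),int(n)) for n,a in zip(*h) if n>18])
h=np.histogram(v[(u>-.045)&(u<.03)],np.arange(-.045,.045,.001));print("v",[(round(a*1000),int(n)) for n,a in zip(*h) if n>15])
E
python3 edge.py w16 .024; python3 - <<'E'
from h import *
p=np.array([ctrl.state()["eef_pos"]]);print(p)
E
```

```text
time_s: 49.3
eef_pos: [0.5716, -0.2703, -0.0152]
eef_rot: [-0.023, 1.0, -0.001, 0.002]
force: [0.6, -3.6, 2.0]
finger_gap: 0.0528
grip_force: 27.6
time_s: 49.7
eef_pos: [0.5699, -0.2681, -0.0162]
eef_rot: [-0.023, 1.0, 0.0, -0.0]
force: [0.2, 0.4, -1.1]
finger_gap: 0.0638
grip_force: 0.0
time_s: 50.4
eef_pos: [0.5692, -0.2682, 0.1233]
eef_rot: [-0.023, 1.0, 0.001, -0.001]
force: [1.0, -0.2, -0.8]
finger_gap: 0.0642
grip_force: 0.0
cam [ 0.499 -0.272  0.297] fwd [ 0.274  0.014 -0.962] right [-0.045  0.999  0.001] tcp [ 0.5688 -0.2679  0.1225] 291.4474353165326
u [(-51, 23), (-49, 29), (-16, 22)]
v [(-28, 55), (-26, 27), (-25, 20), (24, 21), (25, 31), (27, 42), (28, 22)]
[[ 0.56878058 -0.26792661  0.12252467]]
```

```bash
python3 shift.py '0.02 0.04 0 0;0.04 0.08 0 0;0.055 0.12 0 0;0.0584 0.1422 0.03 0;0.0584 0.1422 0.07 0;0.0584 0.1422 0.07 0;0.0584 0.1422 0.07 0' 0.085; python3 w.py w17; python3 - <<'E'
from blk import *
f=cv2.imread("pics/w17.png");M=pickle.load(open("pics/w17.pkl","rb"));hsv=cv2.cvtColor(f,cv2.COLOR_BGR2HSV)
m=~((hsv[...,0]>95)&(hsv[...,0]<130)&(hsv[...,1]>110))
m=cv2.morphologyEx(m.astype(np.uint8),cv2.MORPH_OPEN,np.ones((5,5)))
for c in blobs(f,m,3000):
    r=rect(M,c,.012); print(np.round(cv2.boundingRect(c)),np.round(r,4))
E
```

```text
time_s: 51.15
eef_pos: [0.5039, -0.1302, 0.0532]
eef_rot: [-0.022, 1.0, -0.0, -0.002]
force: [-0.0, -0.0, 0.2]
finger_gap: 0.0849
grip_force: 0.0
cam [ 0.434 -0.134  0.227] fwd [ 0.272  0.012 -0.962] right [-0.044  0.999 -0.   ] tcp [ 0.505  -0.1308  0.0543] 291.4474353165326
[279 140  75 125] [ 5.001000e-01 -1.299000e-01  1.000149e+02  5.468900e+01  4.730000e-02]
[  9 106 631 294] [ 5.593000e-01 -1.198000e-01  6.001589e+02  2.659986e+02 -1.526900e+00]
```

```bash
python3 shift.py '0 0 0.03 0;0 0 0.055 0;0 0 0.07 0;0 0 0.078 0;0 0 0.0815 0;0 0 0.0815 0' 0.07; python3 shift.py '0 0 0 0;0 0 0 0;0 0 0 0;0 0 0 0;0 0 0 0;0 0 0 0' 0.0 30; python3 shift.py '0 0 -0.01 0;0 0 -0.03 0;0 0 -0.07 0;0 0 -0.11 0;0 0 -0.15 0;0 0 -0.15 0;0 0 -0.15 0';python3 - <<'E'
from h import *
print(totool([.569,-.273,.12],0.046+np.pi/2))
E
```

```text
time_s: 51.8
eef_pos: [0.5056, -0.1302, -0.0268]
eef_rot: [-0.022, 1.0, -0.0, 0.001]
force: [1.1, 0.2, -0.0]
finger_gap: 0.07
grip_force: 0.0
time_s: 52.4
eef_pos: [0.5058, -0.1298, -0.0262]
eef_rot: [-0.023, 1.0, -0.0, 0.001]
force: [-0.4, -0.4, 5.1]
finger_gap: 0.0529
grip_force: 30.6
time_s: 53.1
eef_pos: [0.5056, -0.1292, 0.1239]
eef_rot: [-0.023, 1.0, 0.0, 0.001]
force: [-0.3, 0.6, -1.5]
finger_gap: 0.0524
grip_force: 32.0
[np.float64(-0.0568), np.float64(-0.1466), np.float64(0.004), np.float64(-0.0002)]
```

```bash
python3 shift.py '-0.02 -0.04 0 0;-0.04 -0.08 0 0;-0.05 -0.12 0 0;-0.0568 -0.1466 0 0;-0.0568 -0.1466 0 0;-0.0568 -0.1466 0.03 0;-0.0568 -0.1466 0.06 0;-0.0568 -0.1466 0.09 0;-0.0568 -0.1466 0.11 0;-0.0568 -0.1466 0.12 0;-0.0568 -0.1466 0.123 0;-0.0568 -0.1466 0.123 0'; python3 shift.py '0 0 0 0;-0.001 0 0 0;-0.002 0 0 0;-0.003 0 0 0;-0.003 0 0 0'; python3 shift.py '-0.001 0 0 0;-0.002 0 0 0;-0.003 0 0 0;-0.003 0 0 0'
```

```text
time_s: 54.3
eef_pos: [0.5682, -0.2729, -0.0006]
eef_rot: [-0.023, 1.0, 0.0, -0.0]
force: [0.5, 0.4, 0.2]
finger_gap: 0.0524
grip_force: 32.1
time_s: 54.8
eef_pos: [0.5718, -0.2733, -0.0003]
eef_rot: [-0.023, 1.0, -0.0, 0.0]
force: [-0.5, 0.1, -1.1]
finger_gap: 0.0527
grip_force: 32.1
time_s: 55.2
eef_pos: [0.5732, -0.2732, -0.0008]
eef_rot: [-0.022, 1.0, 0.0, -0.001]
force: [-3.2, -0.0, -0.3]
finger_gap: 0.0522
grip_force: 32.2
```

```bash
python3 shift.py '0 0.001 0 0;0 0.002 0 0;0 0.003 0 0;0 0.003 0 0'; python3 shift.py '0 0.001 0 0;0 0.002 0 0;0 0.003 0 0;0 0.003 0 0'
```

```text
time_s: 55.6
eef_pos: [0.5732, -0.271, -0.0006]
eef_rot: [-0.022, 1.0, -0.0, -0.001]
force: [-3.6, -3.1, -2.0]
finger_gap: 0.0527
grip_force: 32.1
time_s: 56.0
eef_pos: [0.5732, -0.2703, -0.0004]
eef_rot: [-0.022, 1.0, -0.002, -0.0]
force: [-4.6, -6.4, -1.9]
finger_gap: 0.0521
grip_force: 32.0
```

Both stops are contacted. I'll set the block down and relieve the side load, then release, rise and check.

```bash
python3 shift.py '0 0 0.001 0;0 0 0.002 0;0 0 0.002 0;0 0 0.002 0'; python3 shift.py '0.001 -0.001 0 0;0.002 -0.002 0 0;0.002 -0.002 0 0'; python3 shift.py '0 0 0 0;0 0 0 0;0 0 0 0;0 0 0 0' 0.064; python3 shift.py '0 0 -0.01 0;0 0 -0.05 0;0 0 -0.09 0;0 0 -0.12 0;0 0 -0.12 0;0 0 -0.12 0;0 0 -0.12 0'; python3 w.py w18;  python3 edge.py w18 .036; python3 edge.py w18 .024
python3 - <<'E'
from jig import *
M=pickle.load(open("pics/w18.pkl","rb"));J=np.array([.5675,-.271]);c,s=np.cos(.046),np.sin(.046)
for z in(.012,.024,.036):
    q=[];
    for u,v in[(-.05,-.027),(-.05,.027),(.05,-.027),(.05,.027)]: q.append([J[0]+c*u-s*v,J[1]+s*u+c*v,z])
    print(z,proj(M,q).round(1).tolist())
g=cv2.Canny(cv2.imread("pics/w18.png"),60,140)
print("rows",[(r,int((g[r,295:340]>0).sum())) for r in range(120,270) if (g[r,295:340]>0).sum()>12]);print("cols",[(q,int((g[150:225,q]>0).sum())) for q in range(270,370) if (g[150:225,q]>0).sum()>15])
E
```

```text
time_s: 56.4
eef_pos: [0.5732, -0.2702, -0.0017]
eef_rot: [-0.022, 1.0, -0.002, -0.0]
force: [-5.2, -4.8, 2.7]
finger_gap: 0.0525
grip_force: 32.6
time_s: 56.7
eef_pos: [0.5732, -0.2702, -0.0019]
eef_rot: [-0.023, 1.0, -0.001, 0.001]
force: [-1.9, -3.2, 2.3]
finger_gap: 0.0524
grip_force: 32.5
time_s: 57.1
eef_pos: [0.5725, -0.2683, -0.0027]
eef_rot: [-0.023, 1.0, 0.0, 0.0]
force: [0.8, 0.4, 0.2]
finger_gap: 0.064
grip_force: 0.0
time_s: 57.8
eef_pos: [0.5715, -0.2684, 0.1166]
eef_rot: [-0.023, 1.0, 0.001, -0.001]
force: [-0.8, -0.1, -0.1]
finger_gap: 0.064
grip_force: 0.0
cam [ 0.501 -0.272  0.291] fwd [ 0.274  0.014 -0.962] right [-0.045  0.999  0.001] tcp [ 0.5713 -0.2684  0.1163] 291.4474353165326
u [(-54, 32), (-49, 31), (50, 23)]
v [(-28, 59), (-27, 19), (25, 28), (26, 16), (28, 30)]
u [(-53, 29), (-49, 29), (56, 23)]
v [(-30, 17), (-29, 52), (26, 25), (29, 23), (30, 22)]
0.012 [[284.0, 134.2], [341.8, 134.1], [286.9, 233.6], [339.4, 233.6]]
0.024 [[282.7, 135.0], [343.0, 134.9], [285.8, 238.3], [340.4, 238.3]]
0.036 [[281.2, 135.8], [344.3, 135.8], [284.6, 243.4], [341.5, 243.3]]
rows [(132, 32), (134, 17), (137, 36), (182, 26), (242, 19), (243, 13), (244, 28)]
cols [(282, 41), (283, 31), (341, 31), (344, 19), (345, 16)]
```

```bash
python3 - <<'E'
from jig import *
J=np.array([.5675,-.271]);c,s=np.cos(.046),np.sin(.046)
for n,z in(("w16",.024),("w18",.036),("w14",.036)):
    M=pickle.load(open(f"pics/{n}.pkl","rb"));f=cv2.imread(f"pics/{n}.png").astype(int)
    for zz in(z,.012): print(n,zz,proj(M,[[J[0]-c*.05,J[1]-s*.05,zz]]).round(1), proj(M,[[J[0]+s*.027,J[1]-c*.027,zz]]).round(1))
    print([(r,f[r,300:330].mean(0).round(0).astype(int).tolist()) for r in range(118,144)])
    print([(q,f[160:175,q].mean(0).round(0).astype(int).tolist()) for q in range(274,292)])
E
```

```text
w16 0.024 [[312.5 137. ]] [[284.7 189.8]]
w16 0.012 [[312.6 136.1]] [[285.9 186.9]]
[(118, [152, 151, 155]), (119, [152, 151, 154]), (120, [152, 151, 154]), (121, [152, 151, 155]), (122, [152, 152, 156]), (123, [154, 153, 157]), (124, [154, 154, 157]), (125, [155, 154, 158]), (126, [155, 155, 158]), (127, [155, 155, 158]), (128, [156, 155, 159]), (129, [157, 157, 161]), (130, [159, 158, 162]), (131, [160, 160, 163]), (132, [161, 160, 164]), (133, [156, 156, 159]), (134, [145, 145, 148]), (135, [126, 126, 130]), (136, [94, 97, 106]), (137, [67, 79, 102]), (138, [71, 87, 114]), (139, [91, 97, 112]), (140, [102, 100, 103]), (141, [104, 100, 98]), (142, [103, 98, 96]), (143, [101, 96, 94])]
[(274, [149, 148, 151]), (275, [150, 149, 152]), (276, [150, 149, 152]), (277, [151, 149, 152]), (278, [151, 150, 154]), (279, [152, 151, 155]), (280, [153, 152, 155]), (281, [154, 153, 156]), (282, [153, 153, 156]), (283, [145, 147, 156]), (284, [127, 135, 154]), (285, [113, 121, 140]), (286, [102, 103, 112]), (287, [88, 84, 84]), (288, [78, 73, 72]), (289, [75, 71, 69]), (290, [75, 71, 69]), (291, [
[... 1514 characters left out ...]
118, 124, 139]), (132, [134, 132, 135]), (133, [129, 124, 123]), (134, [104, 101, 102]), (135, [74, 79, 91]), (136, [69, 85, 111]), (137, [97, 110, 134]), (138, [122, 123, 132]), (139, [127, 122, 122]), (140, [119, 113, 111]), (141, [110, 105, 103]), (142, [104, 99, 97]), (143, [102, 97, 95])]
[(274, [145, 144, 149]), (275, [135, 137, 147]), (276, [120, 128, 145]), (277, [117, 122, 138]), (278, [120, 119, 126]), (279, [113, 113, 121]), (280, [105, 111, 127]), (281, [111, 116, 129]), (282, [115, 113, 117]), (283, [99, 95, 93]), (284, [78, 73, 72]), (285, [69, 64, 62]), (286, [70, 65, 64]), (287, [72, 67, 66]), (288, [72, 68, 66]), (289, [73, 69, 67]), (290, [75, 71, 69]), (291, [76, 72, 70])]
```

The rim profile shows a single brown edge on each side, so both layers are flush. Now the cover: I'll move above it and check that it hasn't moved.

```bash
python3 shift.py '0.001 0.04 -0.02 0;0.002 0.08 -0.04 0;0.004 0.12 -0.06 0;0.005 0.16 -0.077 0;0.006 0.2 -0.077 0;0.008 0.24 -0.077 0;0.0089 0.27 -0.077 0;0.0089 0.2787 -0.077 0;0.0089 0.2787 -0.077 0;0.0089 0.2787 -0.077 0;0.0089 0.2787 -0.077 0' 0.05; python3 w.py w19; python3 - <<'E'
from jig import *
for n in("w7","w19"):
    M,cs=grip(n)
    for c in cs: print(n,"grip",np.round(cv2.minAreaRect(c)[0],1),np.round(rect(M,c,0.042),4))
for i in range(6):
    print(ctrl.state()["eef_pos"].round(5),totool([.5498,.0097,-.006],.0458+np.pi/2)); ctrl.grab_frame("wrist")
E
```

```text
time_s: 58.95
eef_pos: [0.5507, 0.0065, 0.1944]
eef_rot: [-0.021, 1.0, -0.001, -0.0]
force: [-0.6, 0.0, -0.8]
finger_gap: 0.05
grip_force: 0.0
cam [0.48  0.003 0.368] fwd [ 0.275  0.01  -0.961] right [-0.042  0.999 -0.001] tcp [0.5507 0.0066 0.1944] 291.4474353165326
w7 grip [315.  178.5] [5.51100e-01 9.10000e-03 7.59751e+01 1.40781e+01 4.50000e-02]
w19 grip [106.9 182.3] [ 5.63800e-01 -2.32800e-01  5.39974e+01  1.27651e+01  3.55000e-02]
w19 grip [318. 180.] [5.51800e-01 9.00000e-03 7.48374e+01 1.38622e+01 5.04000e-02]
[0.55071 0.00665 0.19444] [np.float64(0.0008), np.float64(0.0033), np.float64(0.2004), np.float64(-0.0037)]
[0.55075 0.00696 0.19451] [np.float64(0.0008), np.float64(0.0029), np.float64(0.2005), np.float64(-0.0034)]
[0.55073 0.00728 0.19451] [np.float64(0.0008), np.float64(0.0025), np.float64(0.2005), np.float64(-0.003)]
[0.55073 0.00766 0.19453] [np.float64(0.0008), np.float64(0.0021), np.float64(0.2005), np.float64(-0.0024)]
[0.55071 0.00793 0.19451] [np.float64(0.0008), np.float64(0.0018), np.float64(0.2005), np.float64(-0.002)]
[0.55074 0.00817 0.19454] [np.float64(0.0009), np.float64(0.0016), np.float64(0.2005), np.float64(-0.0016)]
```

```bash
python3 shift.py '0.0008 0 0.04 0;0.0008 0 0.08 0;0.0008 0 0.1 0;0.0008 0 0.12 0;0.0008 0 0.12 0;0.0008 0 0.12 0;0.0008 0 0.12 0;0.0008 0 0.12 0'; python3 - <<'E'
from h import *
for i in range(3): print(ctrl.state()["eef_pos"].round(5),totool([.5498,.0097,-.006],.0458+np.pi/2)); ctrl.grab_frame("wrist")
E
```

```text
time_s: 60.1
eef_pos: [0.5508, 0.0088, 0.0757]
eef_rot: [-0.023, 1.0, 0.0, 0.001]
force: [-0.6, 0.1, 0.1]
finger_gap: 0.0498
grip_force: 0.0
[0.55081 0.00876 0.07568] [np.float64(0.0011), np.float64(0.001), np.float64(0.0817), np.float64(-0.0005)]
[0.55068 0.00885 0.07554] [np.float64(0.001), np.float64(0.0009), np.float64(0.0815), np.float64(-0.0004)]
[0.55051 0.00885 0.07539] [np.float64(0.0008), np.float64(0.0009), np.float64(0.0814), np.float64(-0.0004)]
```

```bash
python3 shift.py '0.0003 0.0005 0.03 0;0.0003 0.0005 0.06 0;0.0003 0.0005 0.07 0;0.0003 0.0005 0.078 0;0.0003 0.0005 0.0805 0;0.0003 0.0005 0.0805 0;0.0003 0.0005 0.0805 0;0.0003 0.0005 0.0805 0;0.0003 0.0005 0.0805 0'; python3 shift.py '0 0 0 0;0 0 0 0;0 0 0 0;0 0 0 0;0 0 0 0;0 0 0 0;0 0 0 0;0 0 0 0' 0.0 50
```

```text
time_s: 61.15
eef_pos: [0.55, 0.0093, -0.0054]
eef_rot: [-0.023, 1.0, 0.0, 0.0]
force: [-0.3, 0.2, -0.4]
finger_gap: 0.0501
grip_force: 0.0
time_s: 61.95
eef_pos: [0.5496, 0.0094, -0.0058]
eef_rot: [-0.023, 1.0, 0.0, 0.0]
force: [-1.5, 1.2, 5.4]
finger_gap: 0.0167
grip_force: 49.7
```

```bash
python3 shift.py '0 0 -0.005 0;0 0 -0.02 0;0 0 -0.04 0;0 0 -0.06 0;0 0 -0.08 0;0 0 -0.1 0;0 0 -0.12 0;0 0 -0.12 0;0 0 -0.12 0'; python3 shift.py '-0.0005 -0.02 0 0;-0.001 -0.05 0 0;-0.0015 -0.08 0 0;-0.002 -0.11 0 0;-0.002 -0.14 0 0;-0.002 -0.17 0 0;-0.003 -0.2 0 0;-0.003 -0.23 0 0;-0.003 -0.26 0 0;-0.003 -0.275 0 0;-0.003 -0.2812 0 0;-0.003 -0.2812 0 0'; python3 shift.py '0 0 0 0;0 0 0 0;0 0 0 0;0 0 0 0;0 0 0 0;0 0 0 0;0 0 0 0;0 0 0 0;0 0 0 0;0 0 0 0;0 0 0 0;0 0 0 0'; python3 w.py w20; python3 - <<'E'
from jig import *
print(totool([.5653,-.2713,.05],.0458+np.pi/2),ctrl.state()["eef_pos"])
M=pickle.load(open("pics/w20.pkl","rb"))
# predicted pin0 tip, near hole
J=np.array([.5675,-.271]);c,s=np.cos(.046),np.sin(.046)
p=J-.105*np.array([c,s]);print("pin0 px",proj(M,[[*p,.082],[*p,.012]]).round(1).tolist(),"hole top px",proj(M,[[*p,.132]]).round(1))
cv2.imwrite('pics/w20c.png',cv2.imread('pics/w20.png')[0:140,260:380])
E
```

```text
time_s: 62.85
eef_pos: [0.5492, 0.0094, 0.1135]
eef_rot: [-0.023, 1.0, 0.0, -0.0]
force: [0.3, -0.8, -3.0]
finger_gap: 0.0167
grip_force: 49.2
time_s: 64.05
eef_pos: [0.5647, -0.2711, 0.113]
eef_rot: [-0.022, 1.0, 0.001, -0.001]
force: [-0.4, 1.3, -2.7]
finger_gap: 0.0169
grip_force: 49.3
time_s: 65.25
eef_pos: [0.5653, -0.2715, 0.114]
eef_rot: [-0.023, 1.0, -0.0, -0.0]
force: [0.1, -0.4, -2.2]
finger_gap: 0.0169
grip_force: 49.3
cam [ 0.495 -0.275  0.288] fwd [ 0.275  0.012 -0.961] right [-0.045  0.999 -0.   ] tcp [ 0.5652 -0.2715  0.114 ] 291.4474353165326
[np.float64(-0.0001), np.float64(0.0002), np.float64(0.064), np.float64(-0.0007)] [ 0.56524197 -0.27154854  0.11399126]
pin0 px [[316.5, 63.9], [316.1, 77.6]] hole top px [[317.   46.2]]
```

```bash
python3 shift.py '0 0.0002 0.01 0;0 0.0002 0.02 0;0 0.0002 0.03 0;0 0.0002 0.036 0;0 0.0002 0.036 0;0 0.0002 0.036 0;0 0.0002 0.036 0'; python3 shift.py '0 0 0.002 0;0 0 0.004 0;0 0 0.006 0;0 0 0.008 0;0 0 0.01 0;0 0 0.012 0;0 0 0.012 0'; python3 shift.py '0 0 0.002 0;0 0 0.004 0;0 0 0.006 0;0 0 0.008 0;0 0 0.01 0;0 0 0.01 0'
```

```text
time_s: 66.0
eef_pos: [0.5656, -0.2717, 0.0784]
eef_rot: [-0.023, 1.0, -0.0, 0.0]
force: [0.3, -0.8, -2.4]
finger_gap: 0.0173
grip_force: 49.3
time_s: 66.7
eef_pos: [0.565, -0.2712, 0.0656]
eef_rot: [-0.023, 1.0, 0.0, -0.0]
force: [-0.8, -0.6, -2.6]
finger_gap: 0.0168
grip_force: 49.3
time_s: 67.3
eef_pos: [0.5651, -0.2712, 0.0556]
eef_rot: [-0.023, 1.0, 0.0, -0.0]
force: [-0.5, -0.3, -3.3]
finger_gap: 0.0167
grip_force: 49.3
```

```bash
python3 shift.py '0 0 0.004 0;0 0 0.008 0;0 0 0.012 0;0 0 0.016 0;0 0 0.02 0;0 0 0.023 0;0 0 0.026 0;0 0 0.026 0;0 0 0.026 0'; python3 shift.py '0 0 0.001 0;0 0 0.002 0;0 0 0.002 0';python3 shift.py '0 0 0.001 0;0 0 0.001 0'
```

```text
time_s: 68.2
eef_pos: [0.5653, -0.2714, 0.03]
eef_rot: [-0.023, 1.0, -0.0, -0.0]
force: [0.0, 1.1, -2.6]
finger_gap: 0.0167
grip_force: 49.3
time_s: 68.5
eef_pos: [0.5655, -0.2714, 0.0283]
eef_rot: [-0.023, 1.0, -0.0, 0.0]
force: [-0.9, -0.2, -0.3]
finger_gap: 0.0165
grip_force: 49.6
time_s: 68.7
eef_pos: [0.5655, -0.2714, 0.0283]
eef_rot: [-0.023, 1.0, 0.0, 0.0]
force: [-2.4, 2.2, 7.0]
finger_gap: 0.0164
grip_force: 50.5
```

```bash
python3 shift.py '0 0 -0.001 0;0 0 -0.001 0'; python3 shift.py '0 0 0 0;0 0 0 0;0 0 0 0;0 0 0 0;0 0 0 0' 0.05; python3 shift.py '0 0 -0.02 0;0 0 -0.05 0;0 0 -0.09 0;0 0 -0.12 0;0 0 -0.14 0;0 0 -0.14 0;0 0 -0.14 0;0 0 -0.14 0;0 0 -0.14 0;0 0 -0.14 0;0 0 -0.14 0'; python3 w.py w21; python3 - <<'E'
from jig import *
M,cs=grip("w21")
for c in cs: print(np.round(rect(M,c,0.076),4))
print("exp .567,-.271 yaw .046")
f=cv2.imread("pics/w21.png");J=np.array([.5675,-.271]);c,s=np.cos(.046),np.sin(.046)
# cover white left/right edges along its length at z=.046
b=(f.min(2)>185)
for u in(-.1,-.08,-.06,-.035,-.02):
    v=np.arange(-.04,.0401,.0005);X=np.c_[J[0]+c*u-s*v,J[1]+s*u+c*v,np.full(len(v),.046)];p=proj(M,X).round().astype(int);k=[b[y,x] for x,y in p];i=np.where(k)[0];print(u,v[i[0]] if len(i) else None,v[i[-1]] if len(i) else None)
# lower stack edges visible
g=cv2.Canny(f,60,140);px=np.argwhere(g>0)[:,::-1];w=cast(M,px,.036)[:,:2]-J;u=w@[c,s];v=w@[-s,c]
h=np.histogram(v[(abs(u)<.04)],np.arange(-.035,.035,.001));print([(round(a*1000),int(n)) for n,a in zip(*h) if n>15])
E
```

```text
time_s: 68.9
eef_pos: [0.5655, -0.2714, 0.0283]
eef_rot: [-0.023, 1.0, -0.0, 0.0]
force: [-0.6, 0.3, 2.3]
finger_gap: 0.0167
grip_force: 50.0
time_s: 69.4
eef_pos: [0.5653, -0.2714, 0.028]
eef_rot: [-0.023, 1.0, -0.0, 0.0]
force: [-0.0, -1.0, -0.6]
finger_gap: 0.05
grip_force: 0.0
time_s: 70.5
eef_pos: [0.565, -0.2713, 0.1673]
eef_rot: [-0.023, 1.0, 0.0, -0.001]
force: [-0.1, 0.0, 1.6]
finger_gap: 0.0501
grip_force: 0.0
cam [ 0.495 -0.275  0.341] fwd [ 0.274  0.013 -0.962] right [-0.045  0.999  0.   ] tcp [ 0.5651 -0.2713  0.1675] 291.4474353165326
[ 5.67700e-01 -2.71300e-01  7.63053e+01  1.40585e+01  3.83000e-02]
exp .567,-.271 yaw .046
-0.1 -0.013999999999999978 0.012000000000000045
-0.08 -0.013499999999999977 0.011000000000000044
-0.06 -0.013499999999999977 0.012500000000000046
-0.035 -0.023999999999999987 -0.020499999999999984
-0.02 -0.024499999999999987 0.023000000000000055
[(-26, 57), (-11, 57), (8, 33), (9, 31), (13, 23), (14, 25), (24, 59), (28, 25), (29, 17)]
```

```bash
python3 - <<'E'
from jig import *
M=pickle.load(open("pics/w21.pkl","rb"));f=cv2.imread("pics/w21.png").astype(int);J=np.array([.5675,-.271]);c,s=np.cos(.046),np.sin(.046)
for v in(-.018,.019):
    print(v,[(round(u*1000),f[tuple(proj(M,[[J[0]+c*u-s*v,J[1]+s*u+c*v,.036]])[0].round().astype(int)[::-1])].tolist()) for u in np.arange(-.056,-.043,.001)])
for u in(-.03,0.,.02):
    print(u,[(round(v*1000),f[tuple(proj(M,[[J[0]+c*u-s*v,J[1]+s*u+c*v,.036]])[0].round().astype(int)[::-1])].tolist()) for v in np.arange(-.033,-.022,.001)])
E
```

```text
-0.018 [(-56, [145, 144, 147]), (-55, [129, 129, 131]), (-54, [103, 100, 103]), (-53, [82, 81, 83]), (-52, [75, 75, 78]), (-51, [62, 65, 74]), (-50, [50, 59, 77]), (-49, [62, 71, 90]), (-48, [83, 90, 104]), (-47, [98, 97, 100]), (-46, [101, 97, 95]), (-45, [98, 95, 93]), (-44, [101, 100, 99]), (-43, [114, 115, 114])]
0.019 [(-56, [102, 101, 102]), (-55, [103, 103, 104]), (-54, [104, 102, 104]), (-53, [103, 101, 104]), (-52, [94, 95, 99]), (-51, [75, 79, 88]), (-50, [54, 64, 81]), (-49, [56, 67, 86]), (-48, [74, 80, 94]), (-47, [86, 86, 90]), (-46, [89, 87, 85]), (-45, [93, 91, 90]), (-44, [116, 117, 115]), (-43, [148, 150, 149])]
-0.03 [(-33, [142, 141, 144]), (-32, [140, 140, 142]), (-31, [140, 139, 142]), (-30, [140, 140, 143]), (-29, [141, 139, 144]), (-28, [135, 138, 147]), (-27, [130, 139, 155]), (-26, [156, 164, 175]), (-25, [199, 204, 206]), (-24, [224, 227, 226]), (-23, [229, 231, 230]), (-22, [231, 233, 231])]
0.0 [(-33, [144, 143, 146]), (-32, [145, 143, 147]), (-31, [146, 145, 148]), (-30, [144, 143, 146]), (-29, [137, 137, 142]), (-28, [123, 127, 136]), (-27, [134, 141, 153]), (-26, [182, 187, 192]), (-25, [182, 187, 192]), (-24, [215, 219, 218]), (-23, [225, 227, 226]), (-22, [225, 228, 227])]
0.02 [(-33, [163, 162, 166]), (-32, [163, 162, 166]), (-31, [163, 161, 165]), (-30, [162, 160, 164]), (-29, [153, 152, 157]), (-28, [141, 144, 154]), (-27, [133, 143, 161]), (-26, [163, 171, 183]), (-25, [214, 217, 216]), (-24, [236, 237, 235]), (-23, [240, 242, 239]), (-22, [241, 242, 240])]
```

The block rim is at u = -50 mm and v = -27 mm, unmoved, and the cover is centred on the pins. Handing in.

```bash
python3 -c "
from station import ctrl
print(ctrl.hand_in())"
```

```text
the job is handed in; nothing more can be done
None
```

The job is handed in: both blocks present are stacked against all four stops and the cover is back flat over both pins with the arm clear; the hand-in gave no verdict, but force contact and the last wrist image agree.

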